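# Changeover at the pottery decorating bench

## Task

Change the decorating bench over: swap the two pots, so that the slender vase stands upright in the middle of the banding wheel and the squat jar upright in the middle of the round wooden drying bat, set down gently and never tipped over, and slide every wooden gauge bar lying about (two or three) into its own slot of the wooden case, fully home against the back. Only when all that is in place, wind the timer's key clockwise right up to its stop to start the drying time. Leave the other things on the bench where they are.

Things in the scene. Friction and masses are not known exactly. Their poses are not given: they have to be found in the camera images.
- vase: slender clay vase, 165 mm tall, origin at the centre of its underside, z up its axis. Foot 54 mm across, belly 74 mm across at 30 to 60 mm height, slim neck 27 mm across from 112 to 158 mm height, rim 36 mm across at the top. About 0.3 kg. It starts on the drying bat
- jar: squat clay jar, 86 mm tall, origin at the centre of its underside, z up its axis. Foot 64 mm, belly 86 mm across at 18 to 36 mm height, neck 47 mm across from 54 to 80 mm height, rim 54 mm across at the top. About 0.28 kg. It starts on the banding wheel
- wheel_top (a point): centre of the top of the banding wheel: round aluminium turntable head 170 mm across with turned rings, its top 60 mm above the bench on a dark steel foot; locked, fixed to the bench
- bat_top (a point): centre of the top of the drying bat: plain round plywood disc 164 mm across and 18 mm thick, fixed to the bench
- case: fixed wooden case, 124 long (x) x 104 wide (y) x 30 mm high, origin at the centre of its underside, x from its open mouth to its closed back. Three parallel slots along x, centred at y = -32, 0 and +32 mm, each 24 mm wide, 22 mm high inside, on a floor 3 mm thick; dividers 8 mm with rounded noses. Mouth at x = -60, inner face of the back wall at x = +56 mm
- case_mouth (a point): middle of the case's open mouth (axes as the case's), 14 mm above the bench. Three bridges, each 22 mm long and 5 mm thick, underside 25 mm above the bench, span the slots at the mouth, the middle and the back; the slots show between them. A bar that is fully home stands 4 mm proud of the mouth, its centre at x = -4 mm of the case
- bar0: pale wooden gauge bar, 120 (x) x 20 (y) x 18 mm (z), 45 g, origin at the centre of its underside, x along its length; lies on the bench; may be absent
- bar1: pale wooden gauge bar, 120 (x) x 20 (y) x 18 mm (z), 45 g, origin at the centre of its underside, x along its length; lies on the bench; may be absent
- bar2: pale wooden gauge bar, 120 (x) x 20 (y) x 18 mm (z), 45 g, origin at the centre of its underside, x along its length; lies on the bench; may be absent
- key (a joint): turn of the timer's key in rad, grows clockwise seen from above; the stop (fully wound) is at 4.4; it is sprung but ratchets by friction, so it stays where it is left; it turns with about 0.1 N m
- key_grip (a point): centre of the wing of the key on top of the white timer box (85 x 85 x 50 mm, fixed, the key upright on its top): a flat steel wing 44 mm long (along the point's x), 10 mm thick (y), 28 mm high; this point is on the turning axis, 78 mm above the bench, the wing's top 92 mm above the bench
- bowl: bystander: clay bowl 120 mm across, 45 mm high; origin under its centre
- glaze: bystander: amber bottle 56 mm across, 100 mm high; origin under its centre
- cup: bystander: clay cup 68 mm across, 65 mm high; origin under its centre
- weight: bystander: steel weight 60 mm across, 34 mm high; origin under its centre
- spatula: bystander: spatula 170 mm long lying on the bench along its x
- chuck: bystander: plaster block 60 x 60 x 30 mm; origin under its centre
- wheel: the banding wheel as a whole (see wheel_top): origin at the centre of its underside, 60 mm below that point
- bat: the drying bat as a whole (see bat_top): origin at the centre of its underside, 18 mm below that point
Things that resemble listed ones, but are neither listed nor needed, are in the scene too. What is shaped like the bar2 but blue or red is not meant.

How it is judged:
By the outcome, as a careful person would: the job done as asked, in the order asked, and still so for the second after the job is handed in, with the robot touching nothing.
Of bar0, bar1, bar2 only 2 to 3 are there at a start; the rules pass over those that are not, and their reading is None.
At some moment in a run one of jar, bar0, bar1, bar2 may be knocked a few centimetres aside while the robot is not near it.
It also fails if it takes over 210 s, if anything falls off the work surface, if the arm or the gripper's body presses on something with over 40 N, if the wrist force passes 120 N, or if a joint passes its speed limit or range.

## Robot

A 6-joint arm with a two-finger parallel gripper is mounted at the origin on the work surface. World frame = base frame: x ahead of the robot, y to its left, z up, the work surface at z = 0. Lengths are in mm, angles in rad, forces in N, time in s.
With the tool pointing down it reaches from about 425 to 950 mm from the base axis. Payload 14.7 kg.
Tool frame: the origin (TCP) lies at the very end of the fingers, on their centre line; the grasp point (between the pads) lies 19 mm behind it; z points along the fingers, y is the direction in which the jaws open and shut (so a half turn about z gives the same grasp; the last joint's range is limited). The gripper opens to 85 mm and grips with 20 to 120 N. Pads are 22 mm wide; open, the fingers measure 114 mm over their backs; the gripper's body (76 mm by 85 mm) begins 54 mm behind the grasp point. The pads swing forward as they close: fully open they stand 13 mm farther back than shut.
Start: joints at [1.301, 0.48, 1.596, -0, 1.065, -0.047], TCP at [143.6, 633.933, 231.297] pointing down, gripper open.
Joint ranges: [-2.75, 2.75], [-0.82, 2.05], [0.23, 2.67], [-1.56, 4.7], [0.09, 2.69], [-2.92, 2.92]. Speed limits (rad/s): [1.89, 1.89, 2.39, 3.01, 3.01, 3.01].

## Interface

Orientations are given as a rotation vector (axis times angle).
In Python, from rig import status, vision, workorder, nets gives the robot as it stands.
- The arm moves only by the tool step_arm, never from a script. Its argument "moves" is a list of rows, each a list of 4 numbers: the shift along the tool's x, y, z in mm, then the turn about the tool's z in degrees. In form: [[dx, dy, dz, spin], ...]. A call has 1 to 20 rows; each row is the pose to reach, as a shift and turn from the pose measured when the call began, along the tool's axes at that moment; what a row does not reach only later rows make up. A row lasts 1/10 s, in which the tool goes at most 50 mm and 8.59 degrees, less where a joint would pass 70% of its speed; a pose out of reach is approached as far as the arm can. A call with a gripper value outside its range is refused whole. "fingers" is the opening, from 0 (shut) to 1 (fully open), set as the call begins (left out, the last holds). The fingers move at their own pace and stop on an object; "force" is the grip in N (left out, the last holds). Time passes only in rows, so rows that repeat a pose let the fingers close. It gives the time, the measured TCP pose, the force and the opening at its end, in the units of the state.
- status.get_obs(): the state, without advancing time (a new reading comes with each control period).
- vision.grab_frame(name): name is "side" or "top"; returns the picture (420x560x3 uint8, red, green, blue); there is no depth.
- vision.get_calibration(name): a dict with "camera_matrix" (3x3 intrinsics, pixels), "world_to_cam" (4x4, takes a point from world to camera coordinates). Camera axes: x right, y down, z forward; pixel columns grow to the right and rows downward; lengths in mm; the calibration is good to about 2 mm. A picture is of the moment at which its call begins. get_calibration takes no time and is no camera call.
- workorder.job_done(): hands the job in, once; it reports no verdict.
Trained networks look in the newest picture that a camera, given by its name, has taken for a name from the list of things; names that differ only in an ending like _2 or _b are one class to them, and where a whole thing is asked for, a point or a joint stands for the part that bears it (a point fixed in the world has none). Each returns a list of dicts, best first, with "confidence" (0 to 1); they miss things now and then, are a little off and sometimes report something else, mostly with a low value. They report only what shows in the picture. A call takes as long as a camera call. They do not tell look-alikes from the thing itself.
- nets.trace(target, camera): "region" (420x560 bool, what is visible of it) and "bbox" ([left, top, width, height] in pixels, round what is visible of it).
The state is a dict: "time_s": time; "joint_positions": joint angles; "joint_vel": joint speeds; "effort": joint torques, N m; "ee_pos": TCP position; "orientation": TCP orientation; "wrist_force": force on the tool from outside, world axes, zero at the start; "torque": the same for the moment, N m; "finger_gap": finger opening in mm.
Only numpy, scipy, OpenCV 4.12 (cv2) and the standard library are available. Lean on these libraries where they do the work, as an engineer would, in place of code of your own. Each camera call takes 0.05 s, during which the arm holds its last target. There are 200 camera calls.

## Working session

There is one attempt and no reset: what is moved stays moved. The work goes in short steps, Python scripts to look and compute and a tool call to move; the robot and the scene stay as the last step left them, time stands still between calls to the robot, and variables do not carry over. Pictures are saved under pics/ and viewed, about 12 in all and at most 16, crops included, and the job is handed in when it is done.

Besides the shell and the picture viewer there is one more tool, called as name(argument=value, ...), one argument or row to a line, values as JSON. step_arm: Moves the arm, as the interface text tells. Its arguments: {"type":"object","properties":{"moves":{"type":"array","items":{"type":"array","items":{"type":"number"}}},"fingers":{"type":"number"},"force":{"type":"number"}},"required":["moves"]}

```bash
ls; mkdir -p pics
python3 - <<'E'
from rig import status, vision
import cv2, numpy as np
np.set_printoptions(precision=3,suppress=True)
print(status.get_obs())
for n in ("top","side"):
    im=vision.grab_frame(n); cv2.imwrite(f"pics/{n}0.png",im[:,:,::-1])
    c=vision.get_calibration(n); print(n,c["camera_matrix"],c["world_to_cam"])
E
```

```text
pics
{'time_s': 0.0, 'joint_positions': array([ 1.301,  0.481,  1.597, -0.   ,  1.065, -0.047]), 'joint_vel': array([-0.   , -0.002,  0.001, -0.002,  0.002,  0.001]), 'effort': array([  0.002, -95.066, -43.018,  -0.   ,   0.012,   0.   ]), 'ee_pos': array([143.487, 633.556, 230.685]), 'orientation': array([-0.349, -3.122,  0.002]), 'wrist_force': array([ 0.057,  0.975, -0.199]), 'torque': array([ 0.041, -0.016,  0.042]), 'finger_gap': 85.41796669017046}
top [[526.022   0.    281.11 ]
 [  0.    526.022 212.5  ]
 [  0.      0.      1.   ]] [[  -0.004   -1.       0.023   -1.002]
 [  -0.997    0.003   -0.08   501.179]
 [   0.08    -0.024   -0.997 1362.351]
 [   0.       0.       0.       1.   ]]
side [[447.15    0.    290.69 ]
 [  0.    447.15  204.089]
 [  0.      0.      1.   ]] [[   0.963   -0.271    0.011 -507.351]
 [  -0.185   -0.688   -0.702  149.617]
 [   0.197    0.674   -0.712 1206.81 ]
 [   0.       0.       0.       1.   ]]
```

View pics/top0.png

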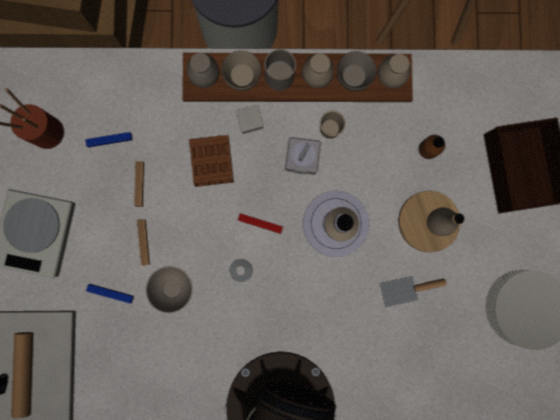

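View pics/side0.png

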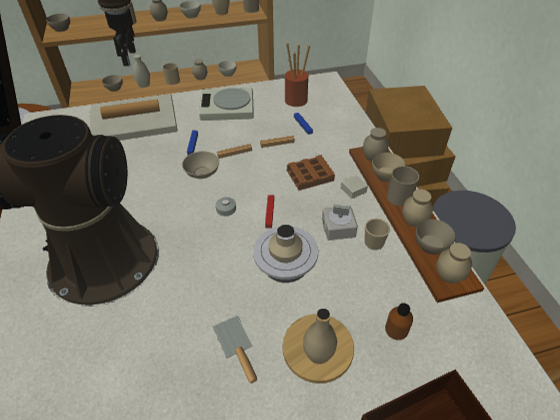

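The top view shows the jar on the wheel near (340,222) and the vase on the bat near (442,220). There are two pale bars, at (140,184) and (143,242). The case is at (211,161) and the timer at (303,155), and the blue and red bars are decoys. Next I'll fit poses and zoom in on the case.

```bash
cat > h.py <<'E'
import numpy as np, cv2
from rig import status, vision, nets
from scipy.optimize import minimize
from scipy.spatial.transform import Rotation as R
np.set_printoptions(precision=2,suppress=True)
CAL={n:vision.get_calibration(n) for n in ("top","side")}
def proj(P,n):
    c=CAL[n]; q=(np.c_[P,np.ones(len(P))]@c["world_to_cam"].T)[:,:3]@c["camera_matrix"].T
    return q[:,:2]/q[:,2:]
def back(u,v,z,n):
    "pixel -> world point on plane z"
    c=CAL[n]; T=c["world_to_cam"]; d=T[:3,:3].T@np.linalg.solve(c["camera_matrix"],[u,v,1]); o=-T[:3,:3].T@T[:3,3]
    return o+d*(z-o[2])/d[2]
def box(l,w,h): return [np.array([[x,y,z] for x in(-l/2,l/2) for y in(-w/2,w/2) for z in(0,h)])]
def rev(prof):
    a=np.linspace(0,2*np.pi,32,endpoint=False); C=[np.c_[d/2*np.cos(a),d/2*np.sin(a),0*a+z] for d,z in prof]
    return [np.r_[C[i],C[i+1]] for i in range(len(C)-1)]
M=dict(vase=rev([(54,0),(74,30),(74,60),(27,112),(27,158),(36,165)]),jar=rev([(64,0),(86,18),(86,36),(47,54),(47,80),(54,86)]),
 bar=box(120,20,18),case=box(124,104,30),wheel=rev([(170,50),(170,60)]),bat=rev([(164,0),(164,18)]),timer=box(85,85,50))
def render(m,x,y,th,z,n):
    S=4; im=np.zeros((420*S,560*S),np.uint8); r=R.from_euler('z',th).as_matrix()
    for p in m:
        q=proj(p@r.T+[x,y,z],n); cv2.fillConvexPoly(im,cv2.convexHull(((q+.5)*S).astype(np.int32)),255)
    return cv2.resize(im,(560,420),interpolation=cv2.INTER_AREA)/255.
def fit(model,regs,x0,z=0,yaw=True):
    "regs: {camera: bool mask}; returns x,y,yaw,IoU"
    def cost(p):
        c=0
        for n,g in regs.items():
            r=render(M[model],p[0],p[1],p[2]/50 if yaw else 0,z,n); c-=np.minimum(r,g).sum()/np.maximum(r,g).sum()
        return c/len(regs)
    best=None
    for t in (np.arange(0,np.pi,np.pi/6) if yaw and x0[2] is None else [x0[2] or 0]):
        p0=np.array([x0[0],x0[1],t*50]); s=minimize(cost,p0,method='Nelder-Mead',options=dict(initial_simplex=p0+np.array([[0,0,0],[12,0,0],[0,12,0],[0,0,15]]),xatol=.1,fatol=1e-4,maxiter=120))
        if best is None or s.fun<best.fun: best=s
    return np.array([best.x[0],best.x[1],best.x[2]/50,-best.fun])
def go(x,y,z,yaw=None):
    "world target (yaw = direction of tool x, mod pi; None keeps) -> tool-axes shift + spin"
    o=status.get_obs(); r=R.from_rotvec(o["orientation"]); d=r.inv().apply(np.array([x,y,z])-o["ee_pos"])
    tx=r.as_matrix()[:,0]; cur=np.arctan2(tx[1],tx[0]); sp=0
    if yaw is not None: sp=-np.degrees((yaw-cur+np.pi/2)%np.pi-np.pi/2)
    print("t",o["time_s"],"tcp",o["ee_pos"],"yaw",round(cur,3),"j6",round(o["joint_positions"][5],2),"F",o["wrist_force"],"gap",round(o["finger_gap"],1),"MOVE",d,round(sp,1),"(full turn alt)",round(sp-180*np.sign(sp),1))
E
python3 - <<'E'
from h import *
ims={n:vision.grab_frame(n) for n in CAL}
for t,m,z,yaw in [("vase","vase",18,0),("jar","jar",60,0),("wheel","wheel",0,0),("bat","bat",0,0),("case","case",0,1),("bar0","bar",0,1),("key_grip",None,70,0),("glaze",None,0,0),("cup",None,0,0),("weight",None,0,0),("chuck",None,0,0),("bowl",None,0,0),("spatula",None,0,0)]:
    d={n:[q for q in nets.trace(t,n) if q["confidence"]>.3] for n in CAL}
    for k,q in enumerate(d["top"]):
        b=q["bbox"]; X=back(b[0]+b[2]/2,b[1]+b[3]/2,z,"top"); print(t,round(q["confidence"],2),b,X[:2],end=" ")
        if m:
            # side region whose centroid is nearest the projected one
            e=proj(X[None],"side")[0]; c=[(np.hypot(*(np.argwhere(s["region"]).mean(0)[::-1]-e)),i) for i,s in enumerate(d["side"])]
            rg={"top":q["region"]}
            if c and min(c)[0]<35: rg["side"]=d["side"][min(c)[1]]["region"]
            print(len(rg),fit(m,rg,[X[0],X[1],None],z,bool(yaw)),end="")
        print()
im=ims["top"]; A=cv2.resize(im[120:280,120:260],None,fx=4,fy=4,interpolation=cv2.INTER_CUBIC)[:400]
s=ims["side"][120:250,200:400]; B=cv2.resize(s,None,fx=4,fy=4,interpolation=cv2.INTER_CUBIC)
cv2.imwrite("pics/casetop.png",cv2.resize(im[120:200,180:330],None,fx=5,fy=5,interpolation=cv2.INTER_CUBIC)[:,:,::-1]); cv2.imwrite("pics/caseside.png",B[:,:,::-1])
print(status.get_obs()["time_s"])
E
```

```text
vase 0.64 [136.6, 216.8, 14.0, 47.5] [428.95 355.82] 1 [436.97 345.43   0.02   0.28]
vase 0.63 [428.6, 207.0, 35.2, 31.2] [ 473.4  -439.89] 2 [ 474.96 -413.93   -0.46    0.85]
jar 0.81 [324.6, 208.2, 37.5, 30.5] [ 469.5  -160.74] 2 [ 467.24 -153.52   -0.01    0.92]
wheel 0.8 [302.8, 191.2, 66.8, 67.5] [ 469.09 -150.1 ] 2 [ 470.49 -143.27   -0.04    0.64]
wheel 0.74 [187.5, 134.8, 49.5, 50.3] [644.52 180.71] 1 [639.55 174.74   0.59   0.56]
bat 0.85 [398.4, 187.7, 62.1, 63.1] [ 483.61 -401.03] 2 [ 478.65 -396.61    0.1     0.67]
bat 0.49 [305.5, 189.3, 64.3, 68.8] [ 472.41 -154.03] 2 [ 474.51 -142.2     0.01    0.54]
case 0.81 [191.2, 131.8, 40.2, 53.9] [647.77 183.27] 2 [641.83 180.44   0.09   0.95]
case 0.38 [425.4, 209.9, 40.1, 30.9] [ 467.1  -443.78] 1 [ 485.18 -428.2     1.8     0.38]
bar0 0.97 [85.8, 282.2, 48.0, 16.8] [299.03 445.81] 2 [293.63 443.6    1.32   0.77]
bar0 0.9 [137.3, 218.3, 15.1, 47.9] [424.96 356.71] 2 [427.12 357.74   3.23   0.84]
bar0 0.83 [134.6, 160.3, 11.8, 48.9] [577.82 370.69] 2 [579.75 370.96   3.14   0.86]
bar0 0.62 [85.5, 133.8, 46.9, 15.6] [694.21 456.
[... 211 characters left out ...]
 13.8] [653.38 -58.94] 
glaze 0.79 [421.4, 135.7, 24.3, 24.8] [ 676.91 -417.48] 
glaze 0.63 [398.0, 192.0, 63.5, 59.9] [ 476.35 -401.65] 
glaze 0.31 [326.2, 207.3, 37.7, 35.5] [ 468.74 -173.79] 
cup 0.61 [318.3, 109.2, 28.0, 27.4] [ 745.99 -143.06] 
weight 0.88 [230.8, 258.3, 24.9, 24.7] [349.12  97.37] 
weight 0.72 [300.9, 142.9, 7.2, 17.0] [667.78 -67.01] 
chuck 0.95 [239.3, 106.0, 25.8, 28.9] [752.39  73.76] 
chuck 0.43 [397.9, 194.0, 64.0, 55.5] [ 476.89 -402.07] 
bowl 0.79 [142.6, 267.4, 52.8, 47.0] [297.32 291.7 ] 
bowl 0.41 [300.3, 141.0, 10.4, 18.5] [670.91 -69.73] 
spatula 0.73 [133.2, 161.8, 13.0, 46.0] [577.69 372.81] 
spatula 0.59 [381.6, 274.3, 64.7, 32.9] [ 293.81 -354.51] 
1.5
```

View pics/casetop.png

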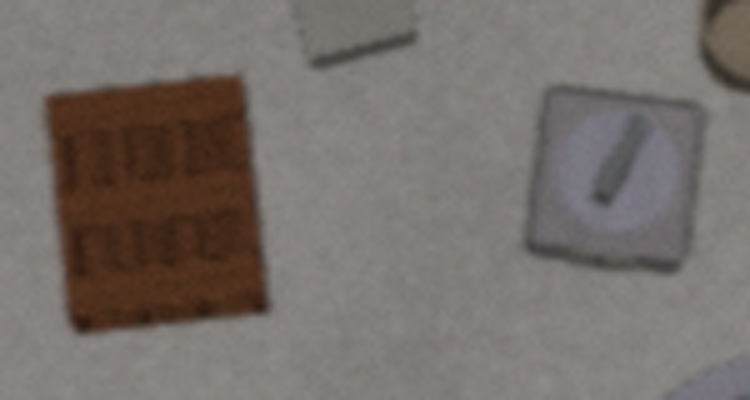

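View pics/caseside.png

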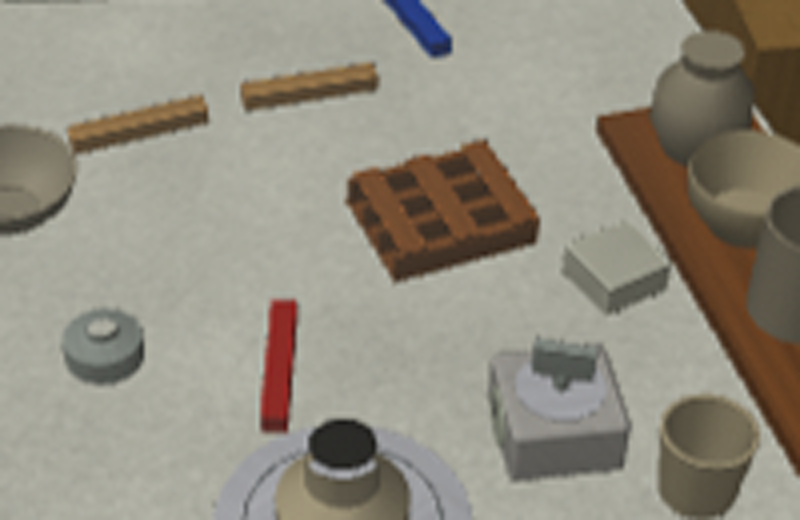

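Run:
```python
from h import *
ims={n:vision.grab_frame(n) for n in CAL}
def hull(m):
    c=max(cv2.findContours(m.astype(np.uint8),0,2)[0],key=cv2.contourArea); o=np.zeros(m.shape,np.uint8); cv2.fillConvexPoly(o,cv2.convexHull(c),1); return o>0
def pick(t,n,X):
    e=proj(np.array([X]),n)[0]; L=[q for q in nets.trace(t,n) if np.hypot(*(np.argwhere(q["region"]).mean(0)[::-1]-e))<30]
    return L[0]["region"] if L else None
res={}
for t,X,z,h in [("vase",(475,-414,90),18,0),("jar",(467,-153,95),60,0),("wheel",(470,-145,60),0,1),("bat",(479,-397,18),0,1)]:
    rg={n:pick(t,n,X) for n in CAL}; rg={n:(hull(g) if h else g) for n,g in rg.items() if g is not None}
    for s in [list(rg)]+[[k] for k in rg]: 
        f=fit(t,{k:rg[k] for k in s},[X[0],X[1],0],z,False); print(t,s,f[[0,1,3]])
        res.setdefault(t,(f,z))
k=pick("key_grip","top",(645,-65,85))
if k is not None: 
    (c,wh,a)=cv2.minAreaRect(np.argwhere(k)[:,::-1].astype(np.float32)); print("key",c,wh,a,back(*c,90,"top"))
out=[]
for n in CAL:
    im=ims[n][:,:,::-1].copy()
    for t,(f,z) in res.items():
        r=(render(M[t],f[0],f[1],0,z,n)>.5).astype(np.uint8); cv2.drawContours(im,cv2.findContours(r,0,2)[0],-1,(0,0,255),1)
    im=im[180:270,290:480] if n=="top" else im[210:390,240:360]
    out.append(cv2.resize(im,None,fx=4 if n=="top" else 3,fy=4 if n=="top" else 3,interpolation=cv2.INTER_CUBIC))
cv2.imwrite("pics/ov_top.png",out[0]); cv2.imwrite("pics/ov_side.png",out[1])
go(467,-153,250)
```

```text
vase ['top', 'side'] [ 474.31 -414.38    0.86]
vase ['top'] [ 473.47 -413.47    0.85]
vase ['side'] [ 474.95 -413.94    0.86]
jar ['top', 'side'] [ 467.32 -153.16    0.92]
jar ['top'] [ 466.7  -152.48    0.95]
jar ['side'] [ 467.46 -155.4     0.92]
wheel ['top', 'side'] [ 470.55 -143.      0.95]
wheel ['top'] [ 470.16 -140.49    0.96]
wheel ['side'] [ 470.52 -145.69    0.95]
bat ['top', 'side'] [ 479.15 -398.31    0.96]
bat ['top'] [ 477.82 -396.96    0.96]
bat ['side'] [ 480.02 -398.74    0.98]
key (304.2000427246094, 151.6000213623047) (4.472136497497559, 16.994117736816406) 26.56505012512207 [649.43 -59.99  90.  ]
t 2.05 tcp [143.61 633.93 231.3 ] yaw 2.919 j6 -0.05 F [ 0.55  0.02 -0.37] gap 85.5 MOVE [-489.3  -696.02  -18.7 ] 0 (full turn alt) 0
```

View pics/ov_top.png

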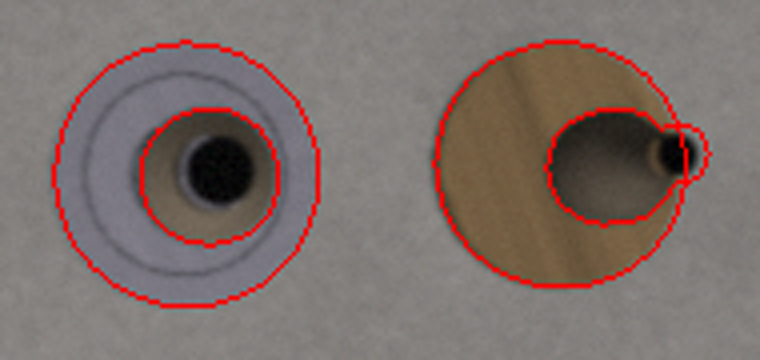

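View pics/ov_side.png

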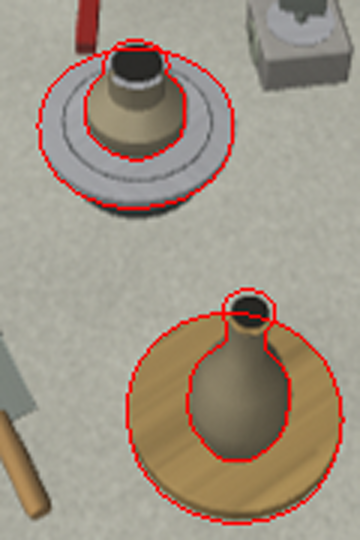

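The case's mouth faces the robot (case x is close to world +x, yaw about 0.09). The overlays match the wheel (470,-143) and bat (479,-398). The vase's rim looks a few mm nearer its foot than the model. The bars come first, since they're nearest the arm.

Run:
```python
from h import *
print(back(459,218,183,"top"),back(345,222.75,146,"top"))
print(back(240+250/3,210+310/3,183,"side"),back(240+136/3,210+65/3,146,"side"))
go(385,354,120,.09)
```

```text
[ 474.17 -414.12  183.  ] [ 466.1  -152.45  146.  ]
[ 476.15 -414.22  183.  ] [ 468.13 -155.39  146.  ]
t 2.05 tcp [143.61 633.93 231.3 ] yaw 2.919 j6 -0.05 F [ 0.55  0.02 -0.37] gap 85.5 MOVE [-297.29 -219.67  111.3 ] -17.9 (full turn alt) 162.1
```

step_arm(
  moves=[
    [-100, -75, 30, -6],
    [-200, -150, 60, -12],
    [-297, -220, 111, -18],
    [-297, -220, 111, -18],
    [-297, -220, 111, -18],
    [-297, -220, 111, -18],
    [-297, -220, 111, -18],
    [-297, -220, 111, -18],
    [-297, -220, 111, -18],
    [-297, -220, 111, -18],
    [-297, -220, 111, -18],
  ],
  fingers=0.6,
  force=30,
)

```text
time_s: 3.15
ee_pos: [384.5, 354.5, 120.7]
orientation: [-0.144, 3.138, 0.001]
wrist_force: [-0.3, -0.3, 0.7]
finger_gap: 51.5
```

Run:
```python
from h import *
go(385,354,5,.09)
im=vision.grab_frame("side"); cv2.imwrite("pics/s1.png",cv2.resize(im[90:260,150:390],None,fx=3,fy=3,interpolation=cv2.INTER_CUBIC)[:,:,::-1])
```

```text
t 3.15 tcp [384.47 354.51 120.66] yaw -3.05 j6 -0.98 F [-0.31 -0.3   0.75] gap 51.5 MOVE [ -0.43  -0.62 115.66] 0.1 (full turn alt) -179.9
```

View pics/s1.png

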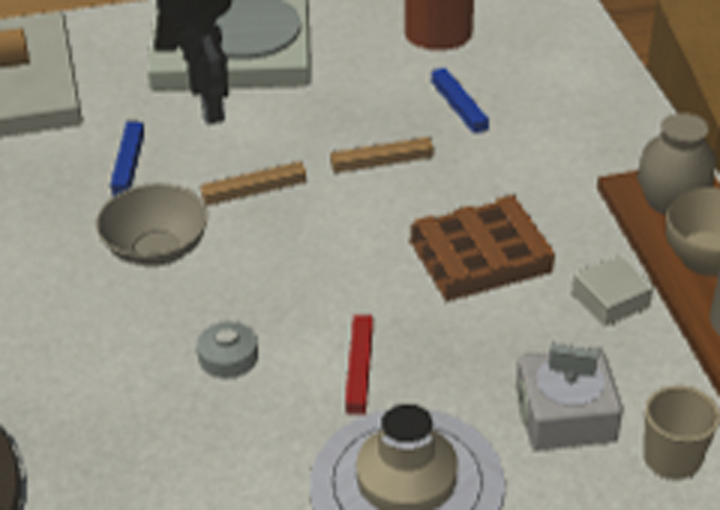

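The gripper is above the rear end of the near bar at about (210,185) in the crop, and nothing else has moved. Descending and gripping.

step_arm(
  moves=[
    [0, 0, 50, 0],
    [0, 0, 95, 0],
    [0, 0, 115, 0],
    [0, 0, 115, 0],
    [0, 0, 115, 0],
  ],
)

```text
time_s: 3.7
ee_pos: [384.1, 355.6, 6.2]
orientation: [-0.147, 3.138, 0.001]
wrist_force: [-0.2, 0.0, -0.2]
finger_gap: 51.3
```

step_arm(
  moves=[
    [0, 0, 0, 0],
    [0, 0, 0, 0],
    [0, 0, 0, 0],
    [0, 0, 0, 0],
    [0, 0, 0, 0],
    [0, 0, 0, 0],
    [0, 0, 0, 0],
    [0, 0, 0, 0],
    [0, 0, -30, 0],
    [0, 0, -60, 0],
    [0, 0, -60, 0],
    [0, 0, -60, 0],
  ],
  fingers=0,
)

```text
time_s: 4.9
ee_pos: [384.6, 356.1, 67.4]
orientation: [-0.147, 3.135, 0.003]
wrist_force: [0.5, -0.0, -0.2]
finger_gap: 18.9
```

Run:
```python
from h import *
go(462.6,196.4,65,.09)
```

```text
t 4.9 tcp [384.62 356.06  67.4 ] yaw -3.048 j6 -0.98 F [ 0.54 -0.05 -0.16] gap 18.9 MOVE [ -62.69 -166.26    2.24] 0.2 (full turn alt) -179.8
```

step_arm(
  moves=[
    [-20, -50, 0, 0],
    [-38, -100, 0, 0],
    [-55, -145, 0, 0],
    [-63, -166, 2, 0],
    [-63, -166, 30, 0],
    [-63, -166, 45, 0],
    [-63, -166, 45, 0],
    [-63, -166, 45, 0],
    [-63, -166, 45, 0],
  ],
)

```text
time_s: 5.8
ee_pos: [463.1, 197.1, 22.7]
orientation: [-0.148, 3.135, 0.004]
wrist_force: [-0.3, -0.1, -0.0]
finger_gap: 19.0
```

Run:
```python
from h import *
ims={n:vision.grab_frame(n) for n in CAL}
go(462.6,196.4,20,.09)
d={n:[q for q in nets.trace("case",n)] for n in CAL}
rg={n:d[n][0]["region"] for n in d if d[n]}
for s in [list(rg)]+[[k] for k in rg]: print(s,fit("case",{k:rg[k] for k in s},[641,180,.09]))
# expected slot centre-line lines and current bar position drawn
o=np.array([641.8,180.4,0]); r=R.from_euler('z',.09)
im=[]
for n,(a,b,c,e) in {"top":(120,260,160,280),"side":(120,220,240,380)}.items():
    S=5; A=cv2.resize(ims[n][a:b,c:e],None,fx=S,fy=S,interpolation=cv2.INTER_CUBIC)[:,:,::-1].copy()
    for y in(-52,-20-0,20,44,52):
        p=proj(r.apply([[-62,y,30],[62,y,30]])+o,n); p=((p-[c,a]+.5)*S).astype(int); cv2.line(A,p[0].tolist(),p[1].tolist(),(0,0,255),1)
    im.append(A)
    cv2.imwrite(f"pics/ins_{n}.png",A)
```

```text
t 5.9 tcp [463.35 197.18  22.95] yaw -3.047 j6 -1.33 F [ 0.05  0.25 -0.64] gap 18.9 MOVE [ 0.83 -0.71  2.95] 0.2 (full turn alt) -179.8
['top', 'side'] [640.82 180.24   0.1    0.94]
['top'] [640.8  181.     0.11   0.94]
['side'] [642.   179.05   0.11   0.96]
```

View pics/ins_top.png

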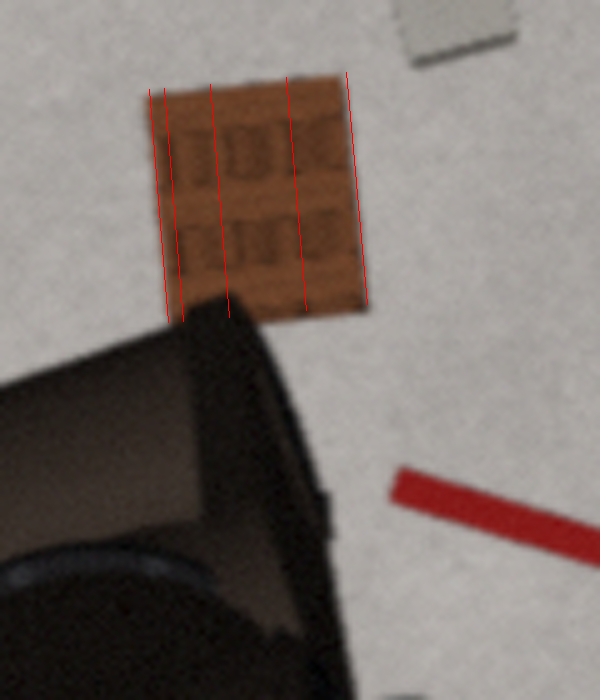

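The case shows clearly and sits at about yaw 0.108, centre (640.5,180.7); the bar is hidden under the wrist in this view. I'll align at slot +32 and check the mouth in the side view.

```bash
cat >> h.py <<'E'
C=np.array([640.5,180.7,.108])
def cs(s,y):
    "case frame -> world"
    c,n=np.cos(C[2]),np.sin(C[2]); return C[0]+c*s-n*y, C[1]+n*s+c*y
E
python3 -c "
from h import *
go(*cs(-170,32),11,.108)"
```

```text
t 6.0 tcp [463.31 197.11  22.86] yaw -3.048 j6 -1.33 F [ 0.7  -0.33  1.14] gap 19.2 MOVE [-4.39 -3.38 11.87] -0.8 (full turn alt) 179.2
```

step_arm(
  moves=[
    [0, -3, 6, -1],
    [-4, -3.4, 11.9, -1],
    [-4, -3.4, 11.9, -1],
    [-4, -3.4, 11.9, -1],
    [-4, -3.4, 11.9, -1],
    [-4, -3.4, 11.9, -1],
  ],
)

```text
time_s: 6.6
ee_pos: [467.6, 194.1, 11.0]
orientation: [-0.175, 3.133, 0.004]
wrist_force: [0.3, 0.5, -1.2]
finger_gap: 18.6
```

Run:
```python
from h import *
im=vision.grab_frame("side"); go(*cs(-75,32),11,.108)
S=8; A=cv2.resize(im[140:200,260:340],None,fx=S,fy=S,interpolation=cv2.INTER_CUBIC)[:,:,::-1].copy()
def ln(pts,col):
    p=((proj(np.array(pts),"side")-[260,140]+.5)*S).astype(int); cv2.line(A,p[0].tolist(),p[1].tolist(),col,1)
for y in (20,44):
    for z in (3,25): ln([(*cs(-150,y),z),(*cs(-62,y),z)],(0,0,255))
cv2.imwrite("pics/ins_side2.png",A)
```

```text
t 6.65 tcp [467.65 194.15  11.04] yaw -3.03 j6 -1.35 F [-0.27  0.25  0.86] gap 19.2 MOVE [-95.4   -0.34   0.42] 0.2 (full turn alt) -179.8
```

View pics/ins_side2.png

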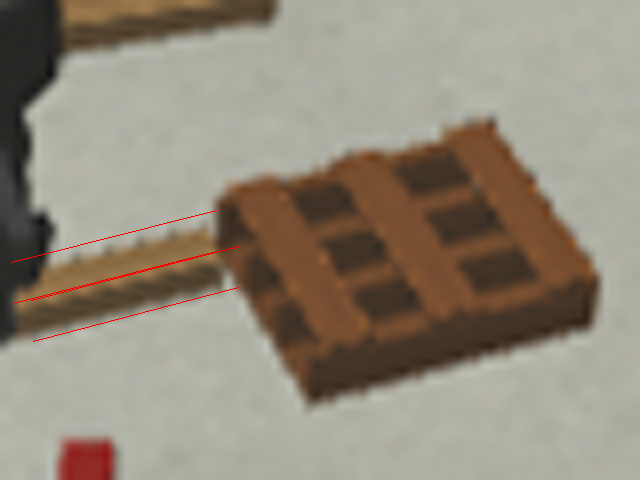

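The bar points into the first slot and sits within about 1 mm of the projected channel. Pushing in carefully and watching the force.

step_arm(
  moves=[
    [-5, 0, 0, 0],
    [-10, 0, 0, 0],
    [-15, 0, 0, 0],
    [-20, 0, 0, 0],
    [-25, 0, 0, 0],
    [-30, 0, 0, 0],
  ],
)

```text
time_s: 7.25
ee_pos: [498.0, 197.6, 11.2]
orientation: [-0.175, 3.133, 0.004]
wrist_force: [0.2, -0.1, -0.6]
finger_gap: 18.8
```

Run:
```python
from h import *
im=vision.grab_frame("side"); go(*cs(-75,32),11,.108)
S=8; A=cv2.resize(im[140:200,260:340],None,fx=S,fy=S,interpolation=cv2.INTER_CUBIC)[:,:,::-1].copy()
cv2.imwrite("pics/ins_side3.png",A)
```

```text
t 7.3 tcp [498.89 197.73  11.25] yaw -3.03 j6 -1.37 F [1.6  0.03 0.01] gap 19.3 MOVE [-63.94  -0.41   0.57] 0.2 (full turn alt) -179.8
```

View pics/ins_side3.png

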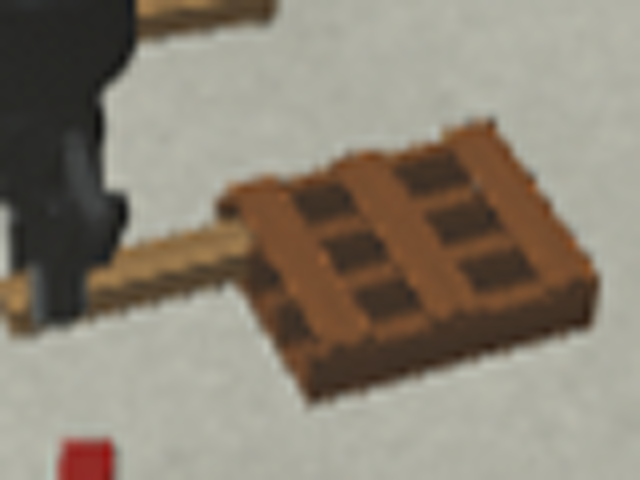

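The bar's front end has gone under the mouth bridge of the first slot with no force. Continuing.

step_arm(
  moves=[
    [-8, 0, 0, 0],
    [-16, 0, 0, 0],
    [-24, 0, 0, 0],
    [-32, 0, 0, 0],
    [-40, 0, 0, 0],
    [-48, 0, 0, 0],
    [-56, 0, 0, 0],
    [-63, 0, 0, 0],
    [-63, 0, 0, 0],
    [-63, 0, 0, 0],
  ],
)

```text
time_s: 8.3
ee_pos: [561.4, 204.6, 11.5]
orientation: [-0.174, 3.132, 0.004]
wrist_force: [-1.1, 0.8, -0.5]
finger_gap: 19.1
```

step_arm(
  moves=[
    [0, 0, 0, 0],
    [0, 0, 0, 0],
    [0, 0, 0, 0],
    [0, 0, 0, 0],
    [0, 0, -25, 0],
    [0, 0, -45, 0],
    [20, 0, -45, 0],
    [38, 0, -45, 0],
    [38, 0, -45, 0],
    [38, 0, -45, 0],
  ],
  fingers=0.45,
)

```text
time_s: 9.3
ee_pos: [523.5, 200.4, 56.5]
orientation: [-0.175, 3.132, 0.004]
wrist_force: [0.6, -0.1, 0.5]
finger_gap: 38.4
```

step_arm(
  moves=[
    [0, 0, 0, 0],
    [0, 0, 0, 0],
    [0, 0, 0, 0],
    [0, 0, 0, 0],
    [0, 0, 0, 0],
    [0, 0, 20, 0],
    [0, 0, 40, 0],
    [0, 0, 46, 0],
    [0, 0, 46, 0],
    [0, 0, 46, 0],
  ],
  fingers=0,
)

```text
time_s: 10.3
ee_pos: [524.0, 200.6, 10.9]
orientation: [-0.175, 3.132, 0.004]
wrist_force: [-0.2, -0.2, 0.4]
finger_gap: -0.1
```

```bash
python3 -c "
from h import *
go(*cs(-75,32),10,.108)"
```

```text
t 10.3 tcp [523.97 200.64  10.94] yaw -3.03 j6 -1.37 F [-0.23 -0.2   0.4 ] gap -0.1 MOVE [-38.69  -0.53   1.14] 0.2 (full turn alt) -179.8
```

step_arm(
  moves=[
    [-8, 0, 0, 0],
    [-16, 0, 0, 0],
    [-22, 0, 0, 0],
    [-27, 0, 0, 0],
    [-30, 0, 0, 0],
    [-32, 0, 0, 0],
    [-34, 0, 0, 0],
    [-35, 0, 0, 0],
    [-36, 0, 0, 0],
    [-36, 0, 0, 0],
  ],
)

```text
time_s: 11.3
ee_pos: [559.8, 204.7, 11.1]
orientation: [-0.175, 3.132, 0.004]
wrist_force: [0.1, -0.7, 0.5]
finger_gap: 0.1
```

step_arm(
  moves=[
    [-1, 0, 0, 0],
    [-2, 0, 0, 0],
    [-2.5, 0, 0, 0],
    [-3, 0, 0, 0],
    [-3, 0, 0, 0],
  ],
)

```text
time_s: 11.8
ee_pos: [560.4, 204.6, 10.8]
orientation: [-0.175, 3.136, 0.003]
wrist_force: [-12.5, 0.9, 8.0]
finger_gap: -0.2
```

step_arm(
  moves=[
    [-0.5, 0, 0, 0],
    [-1, 0, 0, 0],
    [-1.5, 0, 0, 0],
    [-2, 0, 0, 0],
    [-2, 0, 0, 0],
  ],
)

```text
time_s: 12.3
ee_pos: [560.4, 204.5, 10.6]
orientation: [0.175, -3.134, -0.002]
wrist_force: [-11.4, 0.4, 8.2]
finger_gap: 0.3
```

step_arm(
  moves=[
    [-0.5, 0, 0, 0],
    [-1, 0, 0, 0],
    [-1.5, 0, 0, 0],
    [-2, 0, 0, 0],
    [-2, 0, 0, 0],
  ],
)

```text
time_s: 12.8
ee_pos: [560.4, 204.4, 10.4]
orientation: [0.175, -3.13, -0.001]
wrist_force: [-12.5, 0.5, 7.6]
finger_gap: 0.4
```

Bar A stopped hard at case x of about -66, against -64 expected for fully home. Backing off and re-measuring bar B.

step_arm(
  moves=[
    [15, 0, 0, 0],
    [30, 0, -30, 0],
    [40, 0, -80, 0],
    [40, 0, -100, 0],
    [40, 0, -100, 0],
    [40, 0, -100, 0],
  ],
  fingers=0.6,
)

```text
time_s: 13.4
ee_pos: [522.0, 200.1, 111.0]
orientation: [0.175, -3.132, -0.002]
wrist_force: [-0.1, -0.8, 0.1]
finger_gap: 51.3
```

Run:
```python
from h import *
for n in CAL: vision.grab_frame(n)
rg={}
for n in CAL:
    for q in nets.trace("bar0",n):
        e=proj(np.array([[580,371,9]]),n)[0]; c=np.argwhere(q["region"]).mean(0)[::-1]
        print(n,round(q["confidence"],2),c, np.hypot(*(c-e)))
        if np.hypot(*(c-e))<25 and n not in rg: rg[n]=q["region"]
f=fit("bar",rg,[580,371,0]);print(list(rg),f)
x,y,t=f[:3]; go(x-42*np.cos(t),y-42*np.sin(t),110,t)
```

```text
top 0.91 [108.97 139.21] 53.81601237895021
top 0.74 [101.34 290.84] 113.96754727969824
side 0.77 [269.26 212.6 ] 71.5518624355972
side 0.76 [302.71 123.51] 31.658520157698103
side 0.65 [191.83 142.9 ] 84.78439976654478
side 0.62 [353.67 186.94] 89.49851760990654
side 0.6 [278.98 141.38] 2.3732985759356895
side 0.58 [297.43 167.39] 33.28083800507147
side 0.34 [285.72 257.83] 116.75983267894114
['side'] [580.95 368.83   0.01   0.35]
t 13.6 tcp [520.79 199.66 109.45] yaw -3.03 j6 -1.37 F [-0.04  0.51  0.16] gap 51.4 MOVE [-36.84 165.84  -0.74] 6.0 (full turn alt) -174.0
```

step_arm(
  moves=[
    [-18, 50, 0, 3],
    [-30, 100, 0, 6],
    [-37, 150, 0, 6.2],
    [-37, 168, 0, 6.2],
    [-37, 168, 40, 6.2],
    [-37, 168, 70, 6.2],
    [-37, 168, 70, 6.2],
    [-37, 168, 70, 6.2],
  ],
)

```text
time_s: 14.4
ee_pos: [537.9, 370.4, 38.7]
orientation: [0.005, -3.132, 0.002]
wrist_force: [-0.4, 0.7, 0.1]
finger_gap: 51.2
```

Run:
```python
from h import *
ims={n:vision.grab_frame(n) for n in CAL}
S=5; a,b,c,e=110,190,230,350; A=cv2.resize(ims["side"][a:b,c:e],None,fx=S,fy=S,interpolation=cv2.INTER_CUBIC)[:,:,::-1].copy()
r=(render(M["bar"],580,371,0,0,"side")[a:b,c:e]>.5).astype(np.uint8); r=cv2.resize(r,None,fx=S,fy=S,interpolation=0)
cv2.drawContours(A,cv2.findContours(r,0,2)[0],-1,(0,0,255),1); cv2.imwrite("pics/barB.png",A)
go(538,371,6,0)
```

```text
t 14.5 tcp [539.16 371.01  40.52] yaw -3.139 j6 -1.02 F [-0.32  0.69  0.02] gap 51.4 MOVE [ 0.92 -0.03 34.52] 0.2 (full turn alt) -179.8
```

View pics/barB.png

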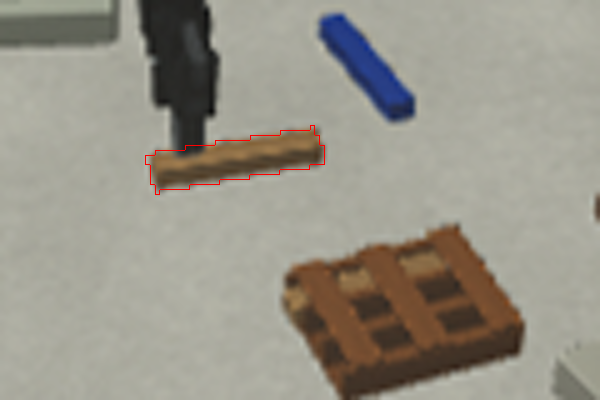

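Bar A is in slot 1: it shows through both windows and stands only slightly proud at (293,295). Bar B lies where fitted. Gripping it.

step_arm(
  moves=[
    [0, 0, 20, 0],
    [0, 0, 34, 0],
    [0, 0, 34, 0],
    [0, 0, 34, 0],
  ],
)

```text
time_s: 14.9
ee_pos: [539.0, 371.0, 6.9]
orientation: [0.004, -3.135, -0.001]
wrist_force: [-0.0, -0.2, 0.7]
finger_gap: 51.3
```

step_arm(
  moves=[
    [0, 0, 0, 0],
    [0, 0, 0, 0],
    [0, 0, 0, 0],
    [0, 0, 0, 0],
    [0, 0, 0, 0],
    [0, 0, 0, 0],
    [0, 0, 0, 0],
    [0, 0, -30, 0],
    [0, 0, -60, 0],
    [0, 0, -60, 0],
    [0, 0, -60, 0],
  ],
  fingers=0,
)

```text
time_s: 16.0
ee_pos: [540.0, 371.3, 67.9]
orientation: [0.004, -3.136, -0.003]
wrist_force: [0.4, -0.2, -0.4]
finger_gap: 18.9
```

```bash
python3 -c "
from h import *
go(*cs(-172,0),65,.108)"
```

```text
t 16.0 tcp [539.95 371.28  67.93] yaw -3.139 j6 -1.02 F [ 0.41 -0.15 -0.36] gap 18.9 MOVE [  71.03 -208.92    2.96] -6.0 (full turn alt) 174.0
```

step_arm(
  moves=[
    [20, -50, 0, -2],
    [40, -100, 0, -4],
    [60, -150, 0, -6],
    [71, -200, 0, -6.2],
    [71, -209, 0, -6.2],
    [71, -209, 0, -6.2],
    [71, -209, 30, -6.2],
    [71, -209, 50, -6.2],
    [71, -209, 50, -6.2],
    [71, -209, 50, -6.2],
  ],
)

```text
time_s: 17.0
ee_pos: [468.9, 162.4, 17.7]
orientation: [0.175, -3.13, -0.002]
wrist_force: [0.6, -0.3, 0.5]
finger_gap: 19.0
```

```bash
python3 -c "
from h import *
go(*cs(-172,0),12,.108)"
```

```text
t 17.0 tcp [468.89 162.41  17.66] yaw -3.03 j6 -1.42 F [ 0.57 -0.3   0.52] gap 19.0 MOVE [-0.61 -0.32  5.65] 0.2 (full turn alt) -179.8
```

step_arm(
  moves=[
    [0, 0, 5.6, 0],
    [0, 0, 5.6, 0],
    [-8, -0.3, 5.6, 0],
    [-16, -0.3, 5.6, 0],
    [-24, -0.3, 5.6, 0],
    [-32, -0.3, 5.6, 0],
    [-40, -0.3, 5.6, 0],
  ],
)

```text
time_s: 17.7
ee_pos: [509.6, 166.7, 11.9]
orientation: [0.174, -3.13, -0.003]
wrist_force: [-0.4, 0.2, -0.2]
finger_gap: 18.8
```

step_arm(
  moves=[
    [-8, 0, 0, 0],
    [-16, 0, 0, 0],
    [-24, 0, 0, 0],
    [-32, 0, 0, 0],
    [-40, 0, 0, 0],
    [-48, 0, 0, 0],
    [-55, 0, 0, 0],
    [-55, 0, 0, 0],
    [-55, 0, 0, 0],
  ],
)

```text
time_s: 18.6
ee_pos: [564.1, 172.7, 11.4]
orientation: [0.174, -3.13, -0.002]
wrist_force: [-0.4, -0.3, -0.9]
finger_gap: 19.1
```

```bash
python3 -c "
from h import *
go(*cs(-75,0),12,.108)"
```

```text
t 18.6 tcp [564.08 172.7   11.41] yaw -3.03 j6 -1.44 F [-0.42 -0.35 -0.86] gap 19.1 MOVE [-1.83 -0.28 -0.6 ] 0.2 (full turn alt) -179.8
```

step_arm(
  moves=[
    [0, 0, 0, 0],
    [0, 0, 0, 0],
    [0, 0, 0, 0],
    [0, 0, -25, 0],
    [0, 0, -45, 0],
    [20, 0, -45, 0],
    [38, 0, -45, 0],
    [38, 0, -45, 0],
    [38, 0, -45, 0],
  ],
  fingers=0.33,
)

```text
time_s: 19.5
ee_pos: [526.7, 168.5, 56.9]
orientation: [0.175, -3.13, -0.003]
wrist_force: [-0.1, -0.2, 0.5]
finger_gap: 28.0
```

step_arm(
  moves=[
    [0, 0, 0, 0],
    [0, 0, 0, 0],
    [0, 0, 0, 0],
    [0, 0, 0, 0],
    [0, 0, 20, 0],
    [0, 0, 40, 0],
    [0, 0, 46, 0],
    [0, 0, 46, 0],
    [0, 0, 46, 0],
  ],
  fingers=0,
)

```text
time_s: 20.4
ee_pos: [526.7, 168.6, 11.3]
orientation: [0.175, -3.131, -0.003]
wrist_force: [0.7, 0.2, -0.3]
finger_gap: -0.2
```

step_arm(
  moves=[
    [-8, 0, 0, 0],
    [-16, 0, 0, 0],
    [-22, 0, 0, 0],
    [-27, 0, 0, 0],
    [-30, 0, 0, 0],
    [-32, 0, 0, 0],
    [-34, 0, 0, 0],
    [-35, 0, 0, 0],
    [-36, 0, 0, 0],
    [-36, 0, 0, 0],
  ],
)

```text
time_s: 21.4
ee_pos: [562.6, 172.7, 11.1]
orientation: [0.175, -3.131, -0.003]
wrist_force: [0.3, -1.2, -0.4]
finger_gap: -0.1
```

step_arm(
  moves=[
    [-1, 0, 0, 0],
    [-2, 0, 0, 0],
    [-2.5, 0, 0, 0],
    [-3, 0, 0, 0],
    [-3, 0, 0, 0],
  ],
)

```text
time_s: 21.9
ee_pos: [563.8, 172.8, 10.9]
orientation: [0.174, -3.128, -0.002]
wrist_force: [-8.5, 0.2, 5.7]
finger_gap: 0.5
```

```bash
python3 -c "
from h import *
go(*cs(-77,0),12,.108)"
```

```text
t 21.9 tcp [563.85 172.75  10.9 ] yaw -3.03 j6 -1.44 F [-8.52  0.18  5.7 ] gap 0.5 MOVE [-0.05 -0.36 -1.1 ] 0.2 (full turn alt) -179.8
```

step_arm(
  moves=[
    [-1, 0, 0, 0],
    [-2, 0, 0, 0],
    [-3, 0, 0, 0],
    [-3, 0, 0, 0],
  ],
)

```text
time_s: 22.3
ee_pos: [563.9, 172.6, 10.5]
orientation: [0.174, -3.122, -0.001]
wrist_force: [-14.7, -1.3, 10.4]
finger_gap: -0.1
```

step_arm(
  moves=[
    [15, 0, 0, 0],
    [30, 0, -40, 0],
    [40, 0, -90, 0],
    [50, 0, -140, 0],
    [60, 0, -190, 0],
    [60, 0, -190, 0],
    [60, 0, -190, 0],
  ],
  fingers=1,
)

```text
time_s: 23.0
ee_pos: [508.0, 166.3, 203.1]
orientation: [0.175, -3.126, -0.002]
wrist_force: [0.1, -0.4, -0.5]
finger_gap: 85.3
```

```bash
python3 -c "
from h import *
go(467,-153.5,210,0)"
```

```text
t 23.0 tcp [507.97 166.29 203.06] yaw -3.03 j6 -1.43 F [ 0.09 -0.38 -0.47] gap 85.3 MOVE [  76.41 -313.22   -6.68] 6.4 (full turn alt) -173.6
```

step_arm(
  moves=[
    [15, -50, 0, 2],
    [25, -100, 0, 4],
    [37, -150, 0, 6.4],
    [45, -180, -7, 6.4],
    [45, -180, -7, 6.4],
    [45, -180, -7, 6.4],
  ],
)

```text
time_s: 23.6
ee_pos: [483.0, -18.2, 209.1]
orientation: [-0.004, -3.129, -0.001]
wrist_force: [-0.2, 0.4, -0.2]
finger_gap: 85.5
```

Run:
```python
from h import *
for n in CAL: vision.grab_frame(n)
f=None
for n in CAL:
    for q in nets.trace("jar",n):
        e=proj(np.array([[467,-153,100]]),n)[0]; c=np.argwhere(q["region"]).mean(0)[::-1]
        if np.hypot(*(c-e))<40: print(n,fit("jar",{n:q["region"]},[467,-153,0],60,False)); break
go(467,-153.5,210,0); go(467,-153.5,112,0)
```

```text
side [ 468.62 -154.79    0.17    0.88]
t 23.8 tcp [483.25 -16.58 209.6 ] yaw -3.14 j6 -1.67 F [ 0.85 -0.11  0.3 ] gap 85.4 MOVE [  16.43 -136.9    -0.32] 0.1 (full turn alt) -179.9
t 23.8 tcp [483.25 -16.58 209.6 ] yaw -3.14 j6 -1.67 F [ 0.85 -0.11  0.3 ] gap 85.4 MOVE [  15.28 -136.98   97.68] 0.1 (full turn alt) -179.9
```

step_arm(
  moves=[
    [6, -50, 0, 0],
    [12, -100, 0, 0],
    [16, -137, 0, 0],
    [16, -137, 0, 0],
    [16, -137, 0, 0],
    [16, -137, 30, 0],
    [15.5, -137, 60, 0],
    [15.3, -137, 85, 0],
    [15.3, -137, 98, 0],
    [15.3, -137, 98, 0],
    [15.3, -137, 98, 0],
  ],
)

```text
time_s: 24.9
ee_pos: [467.3, -152.4, 111.9]
orientation: [0.005, -3.129, -0.002]
wrist_force: [0.2, 0.3, 0.4]
finger_gap: 85.4
```

step_arm(
  moves=[
    [0, 0, 0, 0],
    [0, 0, 0, 0],
    [0, 0, 0, 0],
    [0, 0, 0, 0],
    [0, 0, 0, 0],
    [0, 0, 0, 0],
    [0, 0, 0, 0],
    [0, 0, 0, 0],
  ],
  fingers=0,
  force=40,
)

```text
time_s: 25.7
ee_pos: [468.0, -152.4, 113.3]
orientation: [0.004, -3.131, -0.001]
wrist_force: [-2.2, 5.2, 22.1]
finger_gap: 50.1
```

```bash
python3 -c "
from h import *
go(467,-153.5,112,0); go(620,-270,160,0)"
```

```text
t 25.7 tcp [ 467.95 -152.39  113.28] yaw -3.139 j6 -1.94 F [-2.15  5.23 22.15] gap 50.1 MOVE [ 0.94 -1.11  1.29] 0.2 (full turn alt) -179.8
t 25.7 tcp [ 467.95 -152.39  113.28] yaw -3.139 j6 -1.94 F [-2.15  5.23 22.15] gap 50.1 MOVE [-151.25 -117.98  -48.34] 0.2 (full turn alt) -179.8
```

The fingertips met the jar's shoulder (22 N upward, gap 50 mm). I'll open, rise about 4 mm and regrip.

step_arm(
  moves=[
    [0, 0, 0, 0],
    [0, 0, 0, 0],
    [0, -0.5, -2, 0],
    [0.5, -1, -4, 0],
    [0.5, -1, -4, 0],
    [0.5, -1, -4, 0],
  ],
  fingers=0.8,
)

```text
time_s: 26.3
ee_pos: [467.5, -153.4, 117.3]
orientation: [0.004, -3.131, -0.001]
wrist_force: [-1.6, 0.6, -0.9]
finger_gap: 68.4
```

step_arm(
  moves=[
    [0, 0, 0, 0],
    [0, 0, 0, 0],
    [0, 0, 0, 0],
    [0, 0, 0, 0],
    [0, 0, 0, 0],
    [0, 0, 0, 0],
    [0, 0, 0, 0],
  ],
  fingers=0,
  force=40,
)

```text
time_s: 27.0
ee_pos: [467.8, -153.4, 117.7]
orientation: [0.004, -3.132, -0.001]
wrist_force: [-1.2, 2.1, 10.5]
finger_gap: 49.6
```

step_arm(
  moves=[
    [0, 0, 0, 0],
    [0, 0, 0, 0],
    [0, 0, -3, 0],
    [0, 0, -6, 0],
    [0, 0, -6, 0],
    [0, 0, -6, 0],
  ],
  fingers=0.8,
)

```text
time_s: 27.6
ee_pos: [468.0, -153.5, 123.9]
orientation: [0.004, -3.132, -0.001]
wrist_force: [-0.6, 0.5, -0.2]
finger_gap: 68.7
```

step_arm(
  moves=[
    [0, 0, 0, 0],
    [0, 0, 0, 0],
    [0, 0, 0, 0],
    [0, 0, 0, 0],
    [0, 0, 0, 0],
    [0, 0, 0, 0],
    [0, 0, 0, 0],
  ],
  fingers=0,
  force=40,
)

```text
time_s: 28.3
ee_pos: [468.2, -153.5, 124.4]
orientation: [0.004, -3.133, -0.0]
wrist_force: [-3.0, 3.0, 12.4]
finger_gap: 49.6
```

The gap is 49.6 mm at both heights, so the pads are on the neck and the upward force comes from the pads swinging forward as they close. Lifting.

step_arm(
  moves=[
    [0, 0, -4, 0],
    [0, 0, -10, 0],
    [0, 0, -25, 0],
    [0, 0, -40, 0],
    [0, 0, -40, 0],
    [0, 0, -40, 0],
  ],
)

```text
time_s: 28.9
ee_pos: [468.6, -153.5, 164.3]
orientation: [0.004, -3.134, -0.0]
wrist_force: [-0.7, 0.0, -3.4]
finger_gap: 49.4
```

```bash
python3 -c "
from h import *
go(620,-270,164,0)
im=vision.grab_frame('side'); cv2.imwrite('pics/lift.png',cv2.resize(im[150:300,200:400],None,fx=3,fy=3,interpolation=cv2.INTER_CUBIC)[:,:,::-1])"
```

```text
t 28.9 tcp [ 468.61 -153.49  164.34] yaw -3.139 j6 -1.95 F [-0.68  0.04 -3.42] gap 49.4 MOVE [-151.1  -116.88   -0.87] 0.1 (full turn alt) -179.9
```

View pics/lift.png

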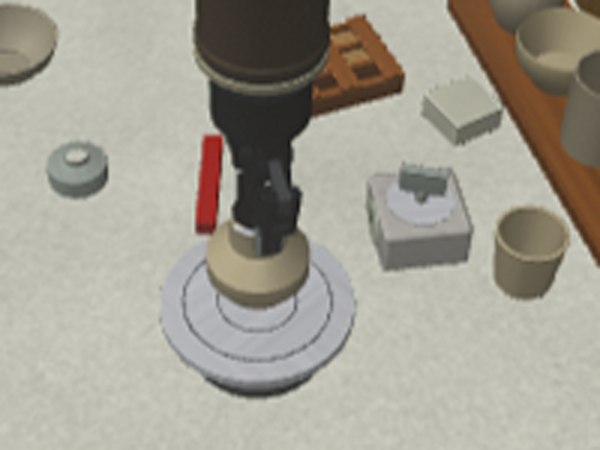

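The jar hangs level above the wheel and carries 2.8 N. Moving it to a free spot at (620,-270).

step_arm(
  moves=[
    [-30, -23, 0, 0],
    [-70, -54, 0, 0],
    [-105, -81, 0, 0],
    [-135, -105, 0, 0],
    [-151, -117, 0, 0],
    [-151, -117, 0, 0],
    [-151, -117, 0, 0],
    [-151, -117, 25, 0],
    [-151, -117, 55, 0],
    [-151, -117, 80, 0],
    [-151, -117, 92, 0],
    [-151, -117, 96, 0],
    [-151, -117, 97, 0],
    [-151, -117, 97, 0],
  ],
)

```text
time_s: 30.35
ee_pos: [619.3, -270.1, 66.7]
orientation: [0.004, -3.134, 0.0]
wrist_force: [-0.1, 0.7, -2.6]
finger_gap: 49.4
```

step_arm(
  moves=[
    [0, 0, 0.5, 0],
    [0, 0, 1, 0],
    [0, 0, 1.5, 0],
    [0, 0, 2, 0],
    [0, 0, 2.5, 0],
    [0, 0, 2.5, 0],
  ],
)

```text
time_s: 30.95
ee_pos: [619.6, -270.1, 64.6]
orientation: [0.004, -3.135, 0.001]
wrist_force: [0.5, 2.2, 4.7]
finger_gap: 49.5
```

step_arm(
  moves=[
    [0, 0, 0, 0],
    [0, 0, 0, 0],
    [0, 0, 0, 0],
    [0, 0, 0, 0],
    [0, 0, 0, 0],
    [0, 0, -25, 0],
    [0, 0, -70, 0],
    [0, 0, -115, 0],
    [0, 0, -150, 0],
    [0, 0, -150, 0],
    [0, 0, -150, 0],
  ],
  fingers=1,
)

```text
time_s: 32.05
ee_pos: [621.0, -270.2, 215.4]
orientation: [0.004, -3.136, 0.002]
wrist_force: [-0.0, 0.7, 0.4]
finger_gap: 85.5
```

```bash
python3 -c "
from h import *
for n in CAL: vision.grab_frame(n)
for t,X,z in (('vase',(475,-414,90),18),('jar',(620,-270,40),0)):
  for n in CAL:
    e=proj(np.array([X]),n)[0]
    for q in nets.trace(t,n):
        c=np.argwhere(q['region']).mean(0)[::-1]
        if np.hypot(*(c-e))<40: print(t,n,fit(t,{n:q['region']},[X[0],X[1],0],z,False)); break
go(475,-414,215,0)"
```

```text
vase side [ 474.85 -414.55    0.14    0.88]
jar top [ 618.53 -253.31   -0.12    0.37]
jar side [ 620.65 -269.5     0.24    0.91]
t 32.35 tcp [ 620.18 -269.86  213.4 ] yaw -3.139 j6 -2.02 F [ 0.36 -0.04  0.27] gap 85.5 MOVE [ 145.56 -143.76   -0.41] 0.1 (full turn alt) -179.9
```

step_arm(
  moves=[
    [35, -35, 0, 0],
    [70, -70, 0, 0],
    [105, -105, 0, 0],
    [135, -135, 0, 0],
    [145.5, -143.7, 0, 0],
    [145.5, -143.7, 0, 0],
    [145.5, -143.7, 0, 0],
  ],
  fingers=0.8,
)

```text
time_s: 33.05
ee_pos: [475.4, -413.5, 214.3]
orientation: [0.003, -3.133, -0.002]
wrist_force: [0.4, -0.7, 0.0]
finger_gap: 68.3
```

```bash
python3 -c "
from h import *
go(475,-414.2,138,0)"
```

```text
t 33.05 tcp [ 475.39 -413.48  214.27] yaw -3.14 j6 -2.33 F [ 0.43 -0.71  0.04] gap 68.3 MOVE [-0.27 -0.79 76.26] 0.1 (full turn alt) -179.9
```

step_arm(
  moves=[
    [0, -0.7, 25, 0],
    [0, -0.7, 50, 0],
    [0, -0.7, 70, 0],
    [0, -0.7, 76, 0],
    [0, -0.7, 76, 0],
    [0, -0.7, 76, 0],
  ],
)

```text
time_s: 33.65
ee_pos: [475.7, -414.0, 139.0]
orientation: [0.004, -3.134, -0.001]
wrist_force: [-0.3, -0.5, 0.4]
finger_gap: 68.6
```

step_arm(
  moves=[
    [0, 0, 0, 0],
    [0, 0, 0, 0],
    [0, 0, 0, 0],
    [0, 0, 0, 0],
    [0, 0, 0, 0],
    [0, 0, 0, 0],
    [0, 0, 0, 0],
    [0, 0, 0, 0],
    [0, 0, 0, 0],
  ],
  fingers=0,
  force=40,
)

```text
time_s: 34.55
ee_pos: [476.2, -414.7, 140.1]
orientation: [0.004, -3.135, 0.002]
wrist_force: [-0.1, -0.1, 7.5]
finger_gap: 28.1
```

step_arm(
  moves=[
    [0, 0, -4, 0],
    [0, 0, -10, 0],
    [0, 0, -25, 0],
    [0, 0, -50, 0],
    [0, 0, -75, 0],
    [0, 0, -75, 0],
    [0, 0, -75, 0],
  ],
)

```text
time_s: 35.25
ee_pos: [476.8, -414.7, 215.9]
orientation: [0.004, -3.136, 0.003]
wrist_force: [0.2, -0.5, -3.5]
finger_gap: 28.6
```

Run:
```python
from h import *
o=status.get_obs(); p=o["ee_pos"]
for n in CAL: vision.grab_frame(n)
for n in CAL:
    for q in nets.trace('vase',n):
        c=np.argwhere(q['region']).mean(0)[::-1]; e=proj(np.array([[p[0],p[1],170]]),n)[0]
        if np.hypot(*(c-e))<40: print(n,q["confidence"],fit('vase',{n:q['region']},[p[0],p[1],0],93,False)); break
go(470.5,-143,213,0)
```

```text
top 0.71 [ 476.47 -414.99    0.18    0.56]
side 0.66 [ 474.74 -414.7     0.05    0.74]
t 35.45 tcp [ 476.13 -414.09  214.06] yaw -3.139 j6 -2.33 F [ 0.45 -0.43 -4.37] gap 28.4 MOVE [  4.9  271.11   1.17] 0.2 (full turn alt) -179.8
```

Run:
```python
from h import *
for n in CAL: vision.grab_frame(n)
for n in CAL:
    for q in nets.trace('wheel',n):
        c=np.argwhere(q['region']).mean(0)[::-1]; e=proj(np.array([[470,-143,60]]),n)[0]
        if np.hypot(*(c-e))<25: print(n,q["confidence"],fit('wheel',{n:q['region']},[470,-143,0],0,False)); break
```

```text
top 0.87 [ 470.11 -141.57    0.15    0.85]
side 0.68 [ 469.21 -146.01    0.2     0.85]
```

step_arm(
  moves=[
    [1, 25, 0, 0],
    [2, 60, 0, 0],
    [3, 100, 0, 0],
    [3, 140, 0, 0],
    [4, 180, 0, 0],
    [5, 220, 0, 0],
    [5, 250, 0, 0],
    [5, 265, 0, 0],
    [5, 271, 0, 0],
    [5, 271, 0, 0],
    [5, 271, 0, 0],
  ],
)

```text
time_s: 36.75
ee_pos: [471.1, -144.4, 214.5]
orientation: [0.004, -3.135, 0.001]
wrist_force: [0.0, -0.1, -3.6]
finger_gap: 28.4
```

```bash
python3 -c "
from h import *
go(471,-143,183,0)"
```

```text
t 36.75 tcp [ 471.06 -144.35  214.47] yaw -3.139 j6 -1.93 F [ 0.03 -0.08 -3.6 ] gap 28.4 MOVE [-0.16  1.38 31.46] 0.1 (full turn alt) -179.9
```

step_arm(
  moves=[
    [0, 0.7, 12, 0],
    [0, 0.7, 22, 0],
    [0, 0.7, 27, 0],
    [0, 0.7, 29, 0],
    [0, 0.7, 30, 0],
    [0, 0.7, 30, 0],
    [0, 0.7, 30, 0],
  ],
)

```text
time_s: 37.45
ee_pos: [471.0, -143.7, 184.7]
orientation: [0.004, -3.135, 0.001]
wrist_force: [-0.8, 0.2, -3.9]
finger_gap: 28.6
```

step_arm(
  moves=[
    [0, 0, 0.5, 0],
    [0, 0, 1, 0],
    [0, 0, 1.5, 0],
    [0, 0, 2, 0],
    [0, 0, 2.5, 0],
    [0, 0, 2.5, 0],
  ],
)

```text
time_s: 38.05
ee_pos: [471.1, -143.8, 182.3]
orientation: [0.004, -3.135, 0.002]
wrist_force: [0.4, 0.1, -1.7]
finger_gap: 28.3
```

Just touching. One more half millimetre, then release gently and rise.

step_arm(
  moves=[
    [0, 0, 0.4, 0],
    [0, 0, 0.8, 0],
    [0, 0, 0.8, 0],
  ],
)

```text
time_s: 38.35
ee_pos: [471.7, -144.0, 182.1]
orientation: [0.004, -3.137, 0.002]
wrist_force: [-1.5, -0.2, 9.1]
finger_gap: 28.3
```

step_arm(
  moves=[
    [0, 0, 0, 0],
    [0, 0, 0, 0],
    [0, 0, 0, 0],
    [0, 0, 0, 0],
    [0, 0, 0, 0],
    [0, 0, -15, 0],
    [0, 0, -45, 0],
    [0, 0, -80, 0],
    [0, 0, -80, 0],
    [0, 0, -80, 0],
  ],
  fingers=0.9,
)

```text
time_s: 39.35
ee_pos: [472.4, -144.0, 262.6]
orientation: [0.004, -3.138, 0.003]
wrist_force: [0.1, 0.0, 0.5]
finger_gap: 76.9
```

Run:
```python
from h import *
for n in CAL: vision.grab_frame(n)
for n in CAL:
    for q in nets.trace('jar',n):
        c=np.argwhere(q['region']).mean(0)[::-1]; e=proj(np.array([[620,-270,40]]),n)[0]
        if np.hypot(*(c-e))<40: print(n,q["confidence"],fit('jar',{n:q['region']},[620,-270,0],0,False)); break
go(620.5,-270,215,0); go(620.5,-270,64,0)
```

```text
side 0.89 [ 619.12 -269.85    0.11    0.93]
t 39.55 tcp [ 471.49 -143.69  261.12] yaw -3.139 j6 -1.93 F [-0.01 -0.31  0.3 ] gap 77.2 MOVE [-149.   -126.63   45.25] 0.1 (full turn alt) -179.9
t 39.55 tcp [ 471.49 -143.69  261.12] yaw -3.139 j6 -1.93 F [-0.01 -0.31  0.3 ] gap 77.2 MOVE [-150.   -126.49  196.25] 0.1 (full turn alt) -179.9
```

step_arm(
  moves=[
    [-40, -34, 0, 0],
    [-80, -68, 0, 0],
    [-115, -98, 15, 0],
    [-149, -126.5, 45, 0],
    [-149, -126.5, 45, 0],
    [-149, -126.5, 80, 0],
    [-149, -126.5, 120, 0],
    [-149, -126.5, 160, 0],
    [-149, -126.5, 185, 0],
    [-149, -126.5, 196, 0],
    [-149, -126.5, 196, 0],
    [-149, -126.5, 196, 0],
  ],
)

```text
time_s: 40.75
ee_pos: [620.0, -270.2, 65.2]
orientation: [0.004, -3.136, 0.002]
wrist_force: [0.5, 0.1, 0.7]
finger_gap: 77.2
```

step_arm(
  moves=[
    [0, 0, 0, 0],
    [0, 0, 0, 0],
    [0, 0, 0, 0],
    [0, 0, 0, 0],
    [0, 0, 0, 0],
    [0, 0, 0, 0],
    [0, 0, 0, 0],
    [0, 0, 0, 0],
  ],
  fingers=0,
  force=40,
)

```text
time_s: 41.55
ee_pos: [621.3, -270.5, 67.5]
orientation: [0.004, -3.139, 0.004]
wrist_force: [-1.0, 2.7, 14.1]
finger_gap: 49.5
```

step_arm(
  moves=[
    [0, 0, -4, 0],
    [0, 0, -10, 0],
    [0, 0, -30, 0],
    [0, 0, -65, 0],
    [0, 0, -65, 0],
    [0, 0, -65, 0],
  ],
)

```text
time_s: 42.15
ee_pos: [621.9, -270.6, 133.6]
orientation: [0.004, -3.14, 0.005]
wrist_force: [-0.7, -0.1, -3.5]
finger_gap: 49.6
```

Run:
```python
from h import *
for n in CAL: vision.grab_frame(n)
for n in CAL:
    for q in nets.trace('bat',n):
        c=np.argwhere(q['region']).mean(0)[::-1]; e=proj(np.array([[479,-398,10]]),n)[0]
        if np.hypot(*(c-e))<25: print(n,q["confidence"],fit('bat',{n:q['region']},[479,-398,0],0,False)); break
    for q in nets.trace('vase',n):
        c=np.argwhere(q['region']).mean(0)[::-1]; e=proj(np.array([[470,-143,130]]),n)[0]
        if np.hypot(*(c-e))<40: print("vase",n,q["confidence"],fit('vase',{n:q['region']},[470,-143,0],60,False)); break
go(479,-398,130,0)
```

```text
side 0.71 [ 478.94 -398.12   -0.02    0.98]
t 42.45 tcp [ 620.99 -270.13  131.54] yaw -3.139 j6 -2.02 F [-0.26  0.18 -3.32] gap 49.2 MOVE [ 142.31 -127.51    2.38] 0.1 (full turn alt) -179.9
```

step_arm(
  moves=[
    [25, -23, 0, 0],
    [60, -54, 0, 0],
    [95, -85, 0, 0],
    [125, -112, 0, 0],
    [138, -124, 0, 0],
    [142, -127.5, 0, 0],
    [142, -127.5, 0, 0],
    [142, -127.5, 0, 0],
    [142, -127.5, 20, 0],
    [142, -127.5, 36, 0],
    [142, -127.5, 41, 0],
    [142, -127.5, 43, 0],
    [142, -127.5, 43, 0],
    [142, -127.5, 43, 0],
  ],
)

```text
time_s: 43.85
ee_pos: [479.6, -398.2, 90.1]
orientation: [0.004, -3.138, 0.004]
wrist_force: [0.3, -0.4, -2.8]
finger_gap: 49.7
```

step_arm(
  moves=[
    [0, 0, 0.5, 0],
    [0, 0, 1, 0],
    [0, 0, 1.5, 0],
    [0, 0, 2, 0],
    [0, 0, 2.5, 0],
    [0, 0, 2.5, 0],
  ],
)

```text
time_s: 44.45
ee_pos: [479.6, -398.1, 87.4]
orientation: [0.004, -3.138, 0.004]
wrist_force: [-0.6, -0.1, -2.3]
finger_gap: 49.1
```

step_arm(
  moves=[
    [0, 0, 0.5, 0],
    [0, 0, 1, 0],
    [0, 0, 1.5, 0],
    [0, 0, 2, 0],
    [0, 0, 2, 0],
  ],
)

```text
time_s: 44.95
ee_pos: [479.8, -398.2, 85.9]
orientation: [0.004, -3.139, 0.004]
wrist_force: [-0.1, 3.2, 4.0]
finger_gap: 49.4
```

step_arm(
  moves=[
    [0, 0, 0, 0],
    [0, 0, 0, 0],
    [0, 0, 0, 0],
    [0, 0, 0, 0],
    [0, 0, 0, 0],
    [0, 0, -20, 0],
    [0, 0, -60, 0],
    [0, 0, -105, 0],
    [0, 0, -150, 0],
    [0, 0, -150, 0],
    [0, 0, -150, 0],
  ],
  fingers=0.9,
)

```text
time_s: 46.05
ee_pos: [480.7, -398.1, 237.1]
orientation: [0.004, -3.14, 0.007]
wrist_force: [-0.1, -1.0, -0.5]
finger_gap: 77.1
```

Run:
```python
from h import *
ims={n:vision.grab_frame(n) for n in CAL}
for t,X,z in (('vase',(470,-143,130),60),('jar',(479,-398,60),18)):
  for n in CAL:
    e=proj(np.array([X]),n)[0]
    for q in nets.trace(t,n):
        c=np.argwhere(q['region']).mean(0)[::-1]
        if np.hypot(*(c-e))<40: print(t,n,fit(t,{n:q['region']},[X[0],X[1],0],z,False)); break
for q in nets.trace("key_grip","top"):
    c,wh,a=cv2.minAreaRect(np.argwhere(q["region"])[:,::-1].astype(np.float32)); print("key",round(q["confidence"],2),c,wh,a,back(*c,90,"top"))
for q in nets.trace("key_grip","side"):
    c=np.argwhere(q["region"]).mean(0)[::-1]; print("key side",round(q["confidence"],2),c,back(*c,80,"side"))
A=cv2.resize(ims["side"][130:380,230:400],None,fx=2.35,fy=2.35,interpolation=cv2.INTER_CUBIC); B=cv2.resize(ims["top"][110:200,180:270],(390,390),interpolation=cv2.INTER_CUBIC)
o=np.zeros((588,800,3),np.uint8); o[:A.shape[0],:A.shape[1]]=A[:588]; o[:390,405:795]=B
cv2.imwrite("pics/chk.png",o[:,:,::-1]); go(649,-60,190,-.49)
```

```text
vase top [ 469.17 -143.68    0.01    0.95]
vase side [ 470.07 -142.39    0.03    0.84]
jar top [ 477.56 -394.62    0.12    0.85]
jar side [ 478.24 -396.71   -0.4     0.88]
t 46.45 tcp [ 480.03 -397.57  235.04] yaw -3.139 j6 -2.31 F [0.13 0.47 0.18] gap 76.9 MOVE [-170.07  337.18   43.75] 28.2 (full turn alt) -151.8
```

View pics/chk.png

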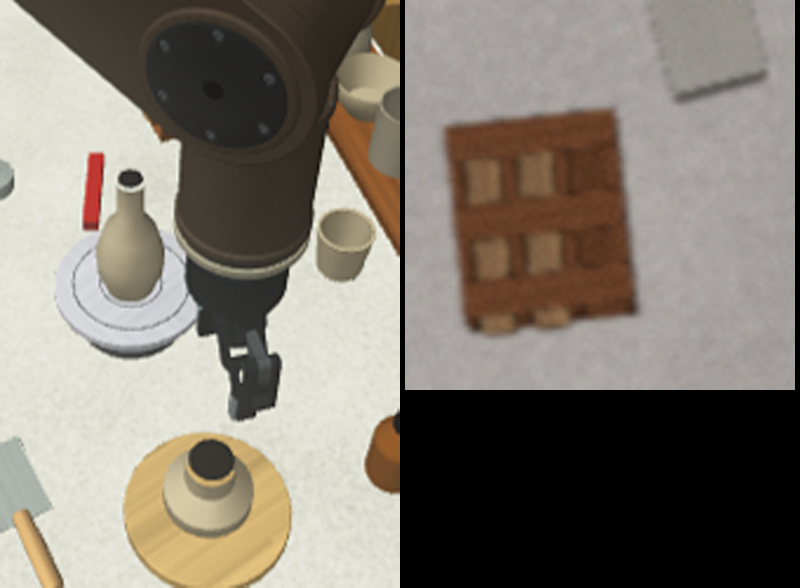

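Both bars are fully home and stand about 4 mm proud. The vase is upright mid-wheel and the jar upright mid-bat. Moving over the key while staying high.

step_arm(
  moves=[
    [-25, 50, -10, 4],
    [-50, 98, -20, 9],
    [-75, 146, -20, 14],
    [-100, 194, -20, 19],
    [-125, 242, -20, 24],
    [-150, 290, -20, 28],
    [-170, 337, -20, 28],
    [-170, 337, -20, 28],
    [-170, 337, -20, 28],
    [-170, 337, -20, 28],
  ],
  fingers=0.5,
)

```text
time_s: 47.45
ee_pos: [649.1, -59.5, 253.2]
orientation: [-0.752, -3.046, 0.005]
wrist_force: [0.2, -0.3, -0.8]
finger_gap: 42.3
```

Run:
```python
from h import *
ims={n:vision.grab_frame(n) for n in CAL}
for q in nets.trace("key_grip","side"):
    c=np.argwhere(q["region"]).mean(0)[::-1]; print("key side",round(q["confidence"],2),c,q["bbox"],back(*c,80,"side"))
print(back(341,210,80,"side"))
go(649,-60,66,-.487)
im=ims["side"]; A=cv2.resize(im[150:260,290:400],None,fx=5,fy=5,interpolation=cv2.INTER_CUBIC)[:,:,::-1].copy()
for z in (64,92):
  for a in ((-22,-5),(22,-5),(22,5),(-22,5)):
    p=R.from_euler('z',-.487).apply([*a,z])+[649,-60,0]; q=((proj(p[None],"side")[0]-[290,150]+.5)*5).astype(int); cv2.circle(A,q.tolist(),3,(0,0,255),-1)
cv2.imwrite("pics/key.png",A)
```

```text
key side 0.68 [340.84 210.3 ] [330.5, 204.2, 18.2, 10.5] [651.83 -64.67  80.  ]
[652.67 -63.68  80.  ]
t 47.6 tcp [648.77 -61.12 253.61] yaw 2.655 j6 -1.22 F [ 0.59 -0.01  0.07] gap 42.7 MOVE [ -0.25   1.81 187.61] 0.0 (full turn alt) -180.0
```

View pics/key.png

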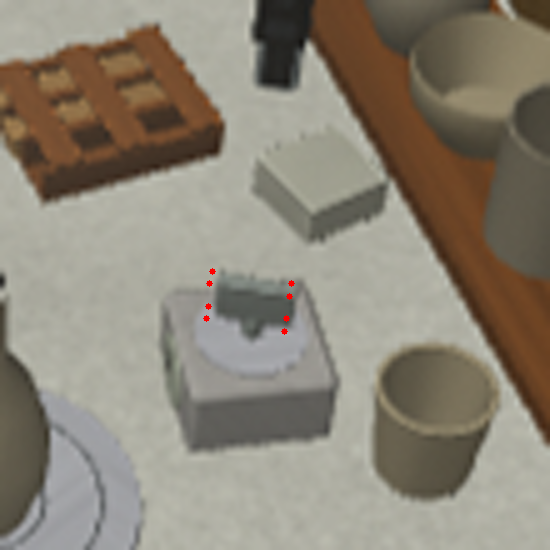

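The key's wing is visible at (255,300) in the crop, about 3 mm to the +x side of the model. I'll aim at (650.5,-61.5) and descend.

step_arm(
  moves=[
    [-1, 2.5, 45, 0],
    [-1, 2.5, 90, 0],
    [-1, 2.5, 125, 0],
    [-1, 2.5, 145, 0],
    [-1, 2.5, 165, 0],
    [-1, 2.5, 180, 0],
    [-1, 2.5, 186, 0],
    [-1, 2.5, 186, 0],
    [-1, 2.5, 186, 0],
  ],
)

```text
time_s: 48.5
ee_pos: [650.5, -60.0, 68.4]
orientation: [-0.757, -3.046, 0.004]
wrist_force: [1.1, -0.8, 0.6]
finger_gap: 42.8
```

```bash
python3 -c "
from h import *
go(650.5,-61.5,66,-.487)"
```

```text
t 48.5 tcp [650.48 -60.03  68.44] yaw 2.654 j6 -1.22 F [ 1.11 -0.78  0.6 ] gap 42.8 MOVE [-0.71 -1.28  2.44] -0.0 (full turn alt) 180.0
```

Now close lightly, in line with the estimate, and read the force.

step_arm(
  moves=[
    [0, -1, 0, 0],
    [-0.7, -1.3, 1, 0],
    [-0.7, -1.3, 1, 0],
    [-0.7, -1.3, 1, 0],
    [-0.7, -1.3, 1, 0],
    [-0.7, -1.3, 1, 0],
    [-0.7, -1.3, 1, 0],
    [-0.7, -1.3, 1, 0],
  ],
  fingers=0,
  force=40,
)

```text
time_s: 49.3
ee_pos: [651.7, -60.8, 68.5]
orientation: [-0.758, -3.048, 0.003]
wrist_force: [2.8, 8.5, 6.0]
finger_gap: 8.9
```

```bash
python3 -c "
from h import *
go(650.5,-61.5,66,-.487)
o=status.get_obs();r=R.from_rotvec(o['orientation']).inv();print('tool F',r.apply(o['wrist_force']),'M',o['torque'])"
```

```text
t 49.3 tcp [651.68 -60.8   68.5 ] yaw 2.654 j6 -1.22 F [2.77 8.45 5.98] gap 8.9 MOVE [ 0.72 -1.16  2.5 ] -0.0 (full turn alt) 180.0
tool F [ 1.51  8.75 -5.99] M [ 1.22 -0.36 -0.03]
```

step_arm(
  moves=[
    [0, 0, 0, 6],
    [0, 0, 0, 12],
    [0, 0, 0, 18],
    [0, 0, 0, 24],
    [0, 0, 0, 30],
  ],
)

```text
time_s: 49.8
ee_pos: [651.5, -60.8, 68.5]
orientation: [-1.527, -2.745, 0.003]
wrist_force: [-0.4, 0.3, -3.4]
finger_gap: 9.1
```

step_arm(
  moves=[
    [0, 0, 0, 7],
    [0, 0, 0, 14],
    [0, 0, 0, 21],
    [0, 0, 0, 28],
    [0, 0, 0, 35],
  ],
)

```text
time_s: 50.3
ee_pos: [651.2, -60.7, 68.5]
orientation: [-2.287, -2.154, 0.004]
wrist_force: [-0.8, 0.2, -4.1]
finger_gap: 9.1
```

```bash
python3 -c "
from h import *
go(651,-61,66)
o=status.get_obs();print('M',o['torque'])"
```

```text
t 50.3 tcp [651.25 -60.74  68.54] yaw 1.511 j6 -0.08 F [-0.79  0.2  -4.15] gap 9.1 MOVE [-0.27 -0.23  2.54] 0 (full turn alt) 0
M [0.03 0.26 0.03]
```

step_arm(
  moves=[
    [0, 0, 0, 8],
    [0, 0, 0, 16],
    [0, 0, 0, 24],
    [0, 0, 0, 32],
    [0, 0, 0, 40],
    [0, 0, 0, 48],
    [0, 0, 0, 56],
    [0, 0, 0, 64],
    [0, 0, 0, 72],
    [0, 0, 0, 78],
  ],
)

```text
time_s: 51.3
ee_pos: [651.0, -60.3, 68.5]
orientation: [3.133, 0.226, -0.003]
wrist_force: [0.3, 3.6, -3.4]
finger_gap: 9.4
```

step_arm(
  moves=[
    [0, 0, 0, 8],
    [0, 0, 0, 16],
    [0, 0, 0, 24],
    [0, 0, 0, 32],
    [0, 0, 0, 40],
    [0, 0, 0, 48],
    [0, 0, 0, 56],
    [0, 0, 0, 64],
    [0, 0, 0, 72],
    [0, 0, 0, 78],
  ],
)

```text
time_s: 52.3
ee_pos: [651.4, -60.0, 68.6]
orientation: [2.571, -1.803, -0.001]
wrist_force: [3.3, 4.0, -7.8]
finger_gap: 9.6
```

```bash
python3 -c "
from h import *
go(651,-61,66)
o=status.get_obs();print('M',o['torque'])"
```

```text
t 52.3 tcp [651.36 -59.96  68.58] yaw -1.223 j6 2.66 F [ 3.34  3.98 -7.81] gap 9.6 MOVE [0.86 0.69 2.58] 0 (full turn alt) 0
M [ 0.63 -0.67  0.07]
```

Turned 3.88 rad with low forces. Regripping half a turn back to finish up to the stop.

step_arm(
  moves=[
    [0, 0, 0, 0],
    [0, 0, 0, 0],
    [0, 0, 0, 0],
    [0, 0, 0, 0],
    [0, 0, -20, 0],
    [0, 0, -45, 0],
    [0, 0, -50, 0],
    [0, 0, -50, 0],
  ],
  fingers=0.5,
)

```text
time_s: 53.1
ee_pos: [652.1, -60.0, 119.5]
orientation: [2.572, -1.803, 0.002]
wrist_force: [-0.8, 0.7, 0.3]
finger_gap: 42.5
```

step_arm(
  moves=[
    [0, 0, 0, -10],
    [0, 0, 0, -20],
    [0, 0, 0, -30],
    [0, 0, 0, -40],
    [0, 0, 0, -50],
    [0, 0, 0, -60],
    [0, 0, 0, -70],
    [0, 0, 0, -80],
    [0, 0, 0, -90],
    [0, 0, 0, -100],
    [0, 0, 0, -110],
    [0, 0, 0, -120],
    [0, 0, 0, -130],
    [0, 0, 0, -140],
    [0, 0, 0, -145],
    [0, 0, 0, -150],
    [0, 0, 0, -150],
    [0, 0, 0, -150],
  ],
)

```text
time_s: 54.9
ee_pos: [651.3, -60.0, 118.1]
orientation: [-2.401, -2.026, 0.002]
wrist_force: [-0.5, 0.7, -0.2]
finger_gap: 42.5
```

```bash
python3 -c "
from h import *
go(651,-61,69,-1.223)"
```

```text
t 54.9 tcp [651.34 -59.99 118.14] yaw 1.402 j6 0.03 F [-0.5   0.69 -0.17] gap 42.5 MOVE [-1.01 -0.11 49.14] -29.6 (full turn alt) 150.4
```

step_arm(
  moves=[
    [0, 0, 0, -8],
    [-0.5, 0, 0, -16],
    [-0.8, 0, 0, -24],
    [-1, 0, 0, -29.6],
    [-1, 0, 15, -29.6],
    [-1, 0, 35, -29.6],
    [-1, 0, 49, -29.6],
    [-1, 0, 49, -29.6],
    [-1, 0, 49, -29.6],
  ],
)

```text
time_s: 55.8
ee_pos: [650.8, -61.0, 68.5]
orientation: [-1.804, -2.57, 0.003]
wrist_force: [1.1, 0.3, 0.3]
finger_gap: 42.6
```

step_arm(
  moves=[
    [0, 0, 0, 0],
    [0, 0, 0, 0],
    [0, 0, 0, 0],
    [0, 0, 0, 0],
    [0, 0, 0, 0],
    [0, 0, 0, 0],
    [0, 0, 0, 0],
  ],
  fingers=0,
  force=40,
)

```text
time_s: 56.5
ee_pos: [651.5, -60.9, 69.3]
orientation: [-1.805, -2.571, 0.002]
wrist_force: [1.3, 1.6, 6.7]
finger_gap: 9.4
```

step_arm(
  moves=[
    [0, 0, 0, 5],
    [0, 0, 0, 10],
    [0, 0, 0, 15],
    [0, 0, 0, 20],
    [0, 0, 0, 22],
  ],
)

```text
time_s: 57.0
ee_pos: [651.5, -60.9, 69.6]
orientation: [2.262, 2.179, -0.003]
wrist_force: [-0.6, 1.5, 2.8]
finger_gap: 9.1
```

```bash
python3 -c "
from h import *
go(651,-61,69)
o=status.get_obs();print('M',o['torque'])"
```

```text
t 57.0 tcp [651.47 -60.93  69.56] yaw 1.533 j6 -0.1 F [-0.58  1.48  2.75] gap 9.1 MOVE [-0.09 -0.47  0.56] 0 (full turn alt) 0
M [0.36 0.04 3.14]
```

step_arm(
  moves=[
    [0, 0, 0, 1],
    [0, 0, 0, 2],
    [0, 0, 0, 3],
    [0, 0, 0, 3],
  ],
)

```text
time_s: 57.4
ee_pos: [651.5, -60.9, 69.7]
orientation: [2.318, 2.12, -0.003]
wrist_force: [0.1, 1.2, 1.7]
finger_gap: 9.2
```

```bash
python3 -c "
from h import *
go(651,-61,69)
o=status.get_obs();print('M',o['torque'])"
```

```text
t 57.4 tcp [651.48 -60.91  69.65] yaw 1.482 j6 -0.05 F [0.11 1.24 1.73] gap 9.2 MOVE [-0.13 -0.47  0.65] 0 (full turn alt) 0
M [0.28 0.03 3.77]
```

The torque is 3.8 N m against the usual 0.1, so the key is on its stop. Releasing, clearing and checking.

step_arm(
  moves=[
    [0, 0, 0, 0],
    [0, 0, 0, 0],
    [0, 0, 0, 0],
    [0, 0, 0, 0],
    [0, 0, -20, 0],
    [0, 0, -60, 0],
    [0, 0, -110, 0],
    [0, 0, -150, 0],
    [0, 0, -150, 0],
  ],
  fingers=0.5,
)

```text
time_s: 58.3
ee_pos: [654.5, -60.9, 225.9]
orientation: [2.313, 2.115, 0.006]
wrist_force: [0.3, -0.1, -0.4]
finger_gap: 42.6
```

Run:
```python
from h import *
go(450,380,230)
```

```text
t 58.3 tcp [654.52 -60.91 225.89] yaw 1.481 j6 -0.05 F [ 0.3  -0.1  -0.36] gap 42.6 MOVE [ 420.82 -243.13   -7.  ] 0 (full turn alt) 0
```

step_arm(
  moves=[
    [43, -25, -1, 0],
    [86, -50, -2, 0],
    [129, -75, -3, 0],
    [172, -100, -4, 0],
    [215, -125, -5, 0],
    [258, -150, -6, 0],
    [301, -175, -7, 0],
    [344, -200, -7, 0],
    [387, -225, -7, 0],
    [421, -243, -7, 0],
    [421, -243, -7, 0],
    [421, -243, -7, 0],
  ],
)

```text
time_s: 59.5
ee_pos: [449.4, 380.7, 229.6]
orientation: [2.311, 2.117, 0.005]
wrist_force: [0.3, -0.2, 0.3]
finger_gap: 42.9
```

Run:
```python
from h import *
ims={n:vision.grab_frame(n) for n in CAL}
for t,X,z in (('vase',(470,-143,130),60),('jar',(479,-398,60),18)):
  for n in CAL:
    e=proj(np.array([X]),n)[0]
    for q in nets.trace(t,n):
        c=np.argwhere(q['region']).mean(0)[::-1]
        if np.hypot(*(c-e))<40: print(t,n,fit(t,{n:q['region']},[X[0],X[1],0],z,False)); break
for q in nets.trace("bar0","top"): print("bar",round(q["confidence"],2),q["bbox"],ims["top"][q["region"]].mean(0))
A=cv2.resize(ims["top"][90:300,90:480],(780,420),interpolation=cv2.INTER_CUBIC)
B=cv2.resize(ims["top"][130:190,185:325],(420,180),interpolation=cv2.INTER_CUBIC)
D=cv2.resize(ims["side"][190:240,315:365],(180,180),interpolation=cv2.INTER_CUBIC)
o=np.zeros((600,780,3),np.uint8); o[:420]=A; o[420:,:420]=B; o[420:,430:610]=D
cv2.imwrite("pics/final.png",o[:,:,::-1])
o=status.get_obs(); print(o["time_s"],o["wrist_force"])
```

```text
vase side [ 470.5  -141.74   -0.05    0.89]
jar top [ 477.25 -395.74    0.1     0.95]
jar side [ 478.2  -396.7     0.05    0.88]
bar 0.94 [86.1, 135.0, 46.5, 11.1] [29.35 45.22 96.27]
bar 0.7 [240.1, 211.6, 45.0, 23.2] [113.53  38.91  37.9 ]
bar 0.52 [193.1, 144.2, 14.5, 44.1] [99.86 74.92 52.88]
bar 0.46 [206.8, 146.4, 11.2, 39.0] [103.25  77.9   55.27]
bar 0.25 [145.9, 266.6, 46.9, 46.9] [80.77 74.6  67.79]
59.85 [-1.   -0.27  0.23]
```

View pics/final.png

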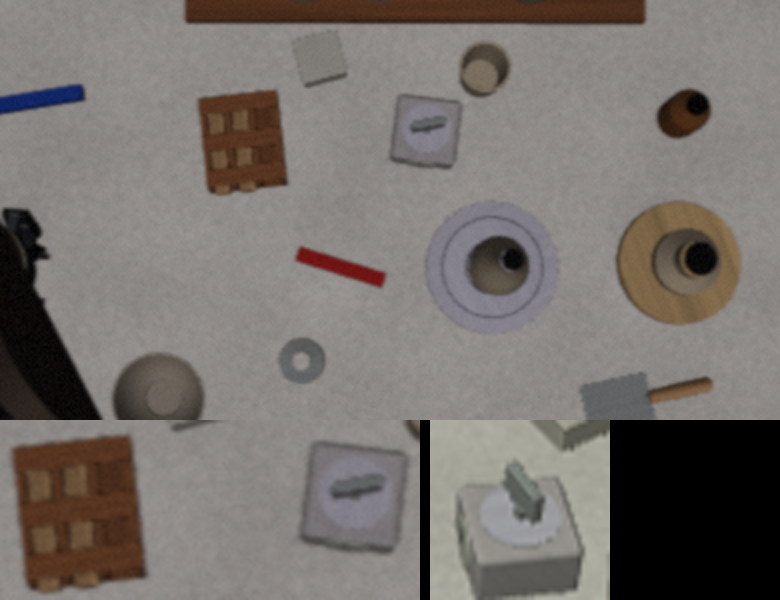

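Final picture: the key's wing lies at yaw about 1.80. Extrapolating the torque line (3.14 N m at 1.53, 3.77 N m at 1.48) to zero puts the stop at about 1.79, so the key is on its stop. Both bars are home at (222,190) and (248,187). The vase is centred on the wheel and the jar on the bat, and the other things look undisturbed.

```bash
python3 -c "
from rig import workorder
print(workorder.job_done())"
```

```text
the job is handed in; nothing more can be done
None
```

I swapped the two pots, slid both gauge bars home, wound the key to its stop last, and handed the job in at about 60 s. Only two pale bars were on the bench, so one slot of the case stays empty.

- **Vase:** it stands upright on the banding wheel at about (470, -142), against a measured wheel centre of (470, -143.5).
- **Jar:** it stands upright on the drying bat at about (478, -396), against a measured bat centre of (479, -398).
- **Bars:** both stopped hard against the back of the case and stand about 4 mm proud of its mouth, showing through both windows.
- **Key:** the torque rose to 3.8 N m, against about 0.1 N m while it was turning freely. The picture after release shows the key at the angle where the stop begins.
- **Other things:** in the last picture they look undisturbed, and the arm was clear of everything.

**Checks that disagreed:**
- My first grips on the jar showed up to 22 N of upward force, so I regripped it twice before lifting.
- The gripper went about 0.3 rad past where the key ended up, which I took as give at the stop.
- The key turned only about 4.0 rad, less than 4.4, so I assume it started partly wound; I did not regrip it to confirm.
- The top camera did not find the vase in the last check; that position is from the side camera, and an earlier top view agreed with it.

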